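# Load the transit base: cartons in a cross-bonded pinwheel, then the logger in its dock

### The arm

A 7-joint arm with a two-finger parallel gripper is mounted at the origin on the work surface. World frame = base frame: x ahead of the robot, y to its left, z up, the work surface at z = 0. Lengths are in m, angles in rad, forces in N, time in s.
With the tool pointing down it reaches from about 0.4 to 0.875 m from the base axis. Payload 19.3 kg.
Tool frame: the origin (TCP) lies at the very end of the fingers, on their centre line; the grasp point (between the pads) lies 19 mm behind it; z points along the fingers, y is the direction in which the jaws open and shut (so a half turn about z gives the same grasp; the last joint's range is limited). The gripper opens to 85 mm and grips with 20 to 120 N. Pads are 22 mm wide; open, the fingers measure 114 mm over their backs; the gripper's body (76 mm by 85 mm) begins 54 mm behind the grasp point. The pads swing forward as they close: fully open they stand 13 mm farther back than shut.
Start: joints at [1.063, 0.521, -0.036, 1.599, 0.021, 1.021, -0.113], TCP at [0.265, -0.566, 0.231] pointing down, gripper open.
Joint ranges: [-2.91, 2.91], [-0.3, 2.13], [-1.5, 1.42], [0.17, 2.43], [-1.26, 4.41], [0.16, 1.93], [-2.52, 2.52]. Speed limits (rad/s): [1.89, 1.89, 2.39, 2.39, 3.01, 3.01, 3.01].

### API

Orientations are given as [roll, pitch, yaw] about the fixed x, y, z axes, in that order (R = Rz(yaw) Ry(pitch) Rx(roll)).
In Python, from workcell import bot, vision, job_done gives the robot as it stands.
- The arm moves only by the tool arm_command, never from a script. Its arguments are lists of equal length, an entry for each row: "gripper": the finger opening in cm, from 0 to 8.54; "slide": the shift along the tool's x, y, z in cm, a list of three; "turn": the turn, a rotation vector about the tool's x, y, z in degrees, a list of three. A call has 1 to 5 rows; each row is the pose to reach, as a shift and turn from the pose commanded when the call began, along the tool's axes at that moment; what a row does not reach only later rows make up. A row lasts 1/8 s, in which the tool goes at most 62.5 mm and 10.7 degrees, less where a joint would pass 70% of its speed; a pose out of reach is approached as far as the arm can. A call with a gripper value outside its range is refused whole. The fingers move at their own pace and stop on an object; "force" is the grip in N (left out, the last holds). Time passes only in rows, so rows that repeat a pose let the fingers close. It gives the time, the measured TCP pose, the force and the opening at its end, in the units of the state.
- bot.observe(): the state, without advancing time (a new reading comes with each control period).
- vision.grab_frame(name): name is "side" or "top" or "wrist"; returns the picture (480x640x3 uint8, blue, green, red); there is no depth.
- vision.camera_model(name): a dict with "mtx" (3x3 intrinsics, pixels), "T" (4x4, takes a point from camera to world coordinates). Camera axes: x right, y down, z forward; pixel columns grow to the right and rows downward; lengths in m; the calibration is good to about 2 mm. A picture is of the moment at which its call begins: read the wrist's pose just before it. camera_model takes no time and is no camera call; for the wrist camera it gives the pose at the moment of the call.
- job_done(): hands the job in, once; it reports no verdict.
The state is a dict: "clock": time; "qpos": joint angles; "qd": joint speeds; "joint_efforts": joint torques, N m; "position": TCP position; "tool_rot": TCP orientation; "force": force on the tool from outside, world axes, zero at the start; "moment": the same for the moment, N m; "grip_width": finger opening in m.
Only numpy, scipy, OpenCV 4.12 (cv2) and the standard library are available. Lean on these libraries where they do the work, as an engineer would, in place of code of your own. Each camera call takes 0.05 s, during which the arm holds its last target. There are 200 camera calls.

### The job

Get this shipment of boxed modules ready on the plywood transit base. Lay four cartons upright on the yellow outlines of the mat as a pinwheel, then stack every remaining carton upright on top as a second layer, squared up with the first but its mirror image, so that each carton bridges the joint between two below. Only when all the cartons are loaded, so that it does not record the packing, plug the white transport logger fully home into the dock's socket; leave the blue controller case and the spool where they are.

Things in the scene. Friction and masses are not known exactly. Their poses are not given: they have to be found in the camera images.
- base: Transit-case base, fixed to the bench: plywood board 240 (x) x 160 (y) mm on two runners, board top 24 mm above the bench. Origin: middle of its underside, at bench height; its x runs along the board from the mat to the dock, z up.
- mat (a point): Centre of the top of the dark anti-slip mat, 142 x 142 mm, on the base (26 mm above the bench, 45 mm from the base's origin towards -x). Printed on it in yellow are the outlines (92 x 47 mm) of the four first-layer cartons. Axes as the base's.
- socket (a point): Centre of the socket's mouth: a rectangular hole, 42.5 mm along the base's x and 58.5 mm along its y, 12 mm deep, with a 2 mm chamfer, in the top of the black dock. The dock, 62 (x) x 78 (y) x 16 mm, stands on the board 88 mm from the base's origin towards +x, its top 40 mm above the bench.
- logger: Flat white transport logger with an orange band, 120 g: housing 48 (x) x 64 (y) x 24 (z) mm over a black plug foot 40 (x) x 56 (y) mm, 10 mm long; 34 mm tall in all. Origin: middle of the foot's underside; z up. It starts standing on its foot. Home, its shoulder rests on the dock and its origin is 10 mm below the socket's mouth; it fits either way round (x along or against the base's x).
- carton1: Closed cardboard carton 90 (x) x 45 (y) x 40 (z) mm, 85 to 170 g, with a strip of tape along its top and a small blank label; all cartons are alike. Origin: middle of its underside; x along its length, z up. Six to eight of the eight cartons are present (None if absent).
- carton2: Closed cardboard carton 90 (x) x 45 (y) x 40 (z) mm, 85 to 170 g, with a strip of tape along its top and a small blank label; all cartons are alike. Origin: middle of its underside; x along its length, z up. Six to eight of the eight cartons are present (None if absent).
- carton3: Closed cardboard carton 90 (x) x 45 (y) x 40 (z) mm, 85 to 170 g, with a strip of tape along its top and a small blank label; all cartons are alike. Origin: middle of its underside; x along its length, z up. Six to eight of the eight cartons are present (None if absent).
- carton4: Closed cardboard carton 90 (x) x 45 (y) x 40 (z) mm, 85 to 170 g, with a strip of tape along its top and a small blank label; all cartons are alike. Origin: middle of its underside; x along its length, z up. Six to eight of the eight cartons are present (None if absent).
- carton5: Closed cardboard carton 90 (x) x 45 (y) x 40 (z) mm, 85 to 170 g, with a strip of tape along its top and a small blank label; all cartons are alike. Origin: middle of its underside; x along its length, z up. Six to eight of the eight cartons are present (None if absent).
- carton6: Closed cardboard carton 90 (x) x 45 (y) x 40 (z) mm, 85 to 170 g, with a strip of tape along its top and a small blank label; all cartons are alike. Origin: middle of its underside; x along its length, z up. Six to eight of the eight cartons are present (None if absent).
- carton7: Closed cardboard carton 90 (x) x 45 (y) x 40 (z) mm, 85 to 170 g, with a strip of tape along its top and a small blank label; all cartons are alike. Origin: middle of its underside; x along its length, z up. Six to eight of the eight cartons are present (None if absent).
- carton8: Closed cardboard carton 90 (x) x 45 (y) x 40 (z) mm, 85 to 170 g, with a strip of tape along its top and a small blank label; all cartons are alike. Origin: middle of its underside; x along its length, z up. Six to eight of the eight cartons are present (None if absent).
- low1 (a point): Place of a first-layer carton's origin, on the mat inside a yellow outline: carton lengthwise along the base's x. From the mat's centre, along the base's x and y: (-24, -46.5) mm. Neighbours stand 3 mm apart, and an open square of 48 mm is left in the middle.
- low2 (a point): Place of a first-layer carton's origin, on the mat inside a yellow outline: carton lengthwise along the base's y. From the mat's centre, along the base's x and y: (+46.5, -24) mm. Neighbours stand 3 mm apart, and an open square of 48 mm is left in the middle.
- low3 (a point): Place of a first-layer carton's origin, on the mat inside a yellow outline: carton lengthwise along the base's x. From the mat's centre, along the base's x and y: (+24, +46.5) mm. Neighbours stand 3 mm apart, and an open square of 48 mm is left in the middle.
- low4 (a point): Place of a first-layer carton's origin, on the mat inside a yellow outline: carton lengthwise along the base's y. From the mat's centre, along the base's x and y: (-46.5, +24) mm. Neighbours stand 3 mm apart, and an open square of 48 mm is left in the middle.
- high1 (a point): Place of a second-layer carton's origin, 40 mm above the mat (on top of the first layer): carton lengthwise along the base's x. From the mat's centre, along the base's x and y: (+24, -46.5) mm. The cartons of this layer (two to four) may take any of the four places.
- high2 (a point): Place of a second-layer carton's origin, 40 mm above the mat (on top of the first layer): carton lengthwise along the base's y. From the mat's centre, along the base's x and y: (+46.5, +24) mm. The cartons of this layer (two to four) may take any of the four places.
- high3 (a point): Place of a second-layer carton's origin, 40 mm above the mat (on top of the first layer): carton lengthwise along the base's x. From the mat's centre, along the base's x and y: (-24, +46.5) mm. The cartons of this layer (two to four) may take any of the four places.
- high4 (a point): Place of a second-layer carton's origin, 40 mm above the mat (on top of the first layer): carton lengthwise along the base's y. From the mat's centre, along the base's x and y: (-46.5, -24) mm. The cartons of this layer (two to four) may take any of the four places.
- controller: Bystander: blue metal controller case 76 x 56 x 24 mm lying among the cartons, loose. Origin: middle of its underside.
- spool: Bystander: blue spool of solder wire, 54 mm across, 32 mm high, standing among the cartons, loose. Origin: middle of its underside.
Things that resemble listed ones, but are neither listed nor needed, are in the scene too. What is shaped like the carton8 but purple is not meant.

How it is judged:
On the way, in this order (a step that is already met when the one before it is completed fails the run):
1. four cartons lie in the four first-layer places (((distance between carton1 and low1 below 0.01 m and angle between the x axis of carton1 and the x axis of base, either way round below 0.12 rad) or (distance between carton2 and low1 below 0.01 m and angle between the x axis of carton2 and the x axis of base, either way round below 0.12 rad) or (distance between carton3 and low1 below 0.01 m and angle between the x axis of carton3 and the x axis of base, either way round below 0.12 rad) or (distance between carton4 and low1 below 0.01 m and angle between the x axis of carton4 and the x axis of base, either way round below 0.12 rad) or (distance between carton5 and low1 below 0.01 m and angle between the x axis of carton5 and the x axis of base, either way round below 0.12 rad) or (distance between carton6 and low1 below 0.01 m and angle between the x axis of carton6 and the x axis of base, either way round below 0.12 rad) or (distance between carton7 and low1 below 0.01 m and angle between the x axis of carton7 and the x axis of base, either way round below 0.12 rad) or (distance between carton8 and low1 below 0.01 m and angle between the x axis of carton8 and the x axis of base, either way round below 0.12 rad)) and ((distance between carton1 and low2 below 0.01 m and angle between the x axis of carton1 and the y axis of base, either way round below 0.12 rad) or (distance between carton2 and low2 below 0.01 m and angle between the x axis of carton2 and the y axis of base, either way round below 0.12 rad) or (distance between carton3 and low2 below 0.01 m and angle between the x axis of carton3 and the y axis of base, either way round below 0.12 rad) or (distance between carton4 and low2 below 0.01 m and angle between the x axis of carton4 and the y axis of base, either way round below 0.12 rad) or (distance between carton5 and low2 below 0.01 m and angle between the x axis of carton5 and the y axis of base, either way round below 0.12 rad) or (distance between carton6 and low2 below 0.01 m and angle between the x axis of carton6 and the y axis of base, either way round below 0.12 rad) or (distance between carton7 and low2 below 0.01 m and angle between the x axis of carton7 and the y axis of base, either way round below 0.12 rad) or (distance between carton8 and low2 below 0.01 m and angle between the x axis of carton8 and the y axis of base, either way round below 0.12 rad)) and ((distance between carton1 and low3 below 0.01 m and angle between the x axis of carton1 and the x axis of base, either way round below 0.12 rad) or (distance between carton2 and low3 below 0.01 m and angle between the x axis of carton2 and the x axis of base, either way round below 0.12 rad) or (distance between carton3 and low3 below 0.01 m and angle between the x axis of carton3 and the x axis of base, either way round below 0.12 rad) or (distance between carton4 and low3 below 0.01 m and angle between the x axis of carton4 and the x axis of base, either way round below 0.12 rad) or (distance between carton5 and low3 below 0.01 m and angle between the x axis of carton5 and the x axis of base, either way round below 0.12 rad) or (distance between carton6 and low3 below 0.01 m and angle between the x axis of carton6 and the x axis of base, either way round below 0.12 rad) or (distance between carton7 and low3 below 0.01 m and angle between the x axis of carton7 and the x axis of base, either way round below 0.12 rad) or (distance between carton8 and low3 below 0.01 m and angle between the x axis of carton8 and the x axis of base, either way round below 0.12 rad)) and ((distance between carton1 and low4 below 0.01 m and angle between the x axis of carton1 and the y axis of base, either way round below 0.12 rad) or (distance between carton2 and low4 below 0.01 m and angle between the x axis of carton2 and the y axis of base, either way round below 0.12 rad) or (distance between carton3 and low4 below 0.01 m and angle between the x axis of carton3 and the y axis of base, either way round below 0.12 rad) or (distance between carton4 and low4 below 0.01 m and angle between the x axis of carton4 and the y axis of base, either way round below 0.12 rad) or (distance between carton5 and low4 below 0.01 m and angle between the x axis of carton5 and the y axis of base, either way round below 0.12 rad) or (distance between carton6 and low4 below 0.01 m and angle between the x axis of carton6 and the y axis of base, either way round below 0.12 rad) or (distance between carton7 and low4 below 0.01 m and angle between the x axis of carton7 and the y axis of base, either way round below 0.12 rad) or (distance between carton8 and low4 below 0.01 m and angle between the x axis of carton8 and the y axis of base, either way round below 0.12 rad))), for 0.2 s.
2. all the other cartons lie in second-layer places on top of them (all of step 1 and ((distance between carton1 and low1 below 0.01 m and angle between the x axis of carton1 and the x axis of base, either way round below 0.12 rad) or (distance between carton1 and low2 below 0.01 m and angle between the x axis of carton1 and the y axis of base, either way round below 0.12 rad) or (distance between carton1 and low3 below 0.01 m and angle between the x axis of carton1 and the x axis of base, either way round below 0.12 rad) or (distance between carton1 and low4 below 0.01 m and angle between the x axis of carton1 and the y axis of base, either way round below 0.12 rad) or (distance between carton1 and high1 below 0.01 m and angle between the x axis of carton1 and the x axis of base, either way round below 0.12 rad) or (distance between carton1 and high2 below 0.01 m and angle between the x axis of carton1 and the y axis of base, either way round below 0.12 rad) or (distance between carton1 and high3 below 0.01 m and angle between the x axis of carton1 and the x axis of base, either way round below 0.12 rad) or (distance between carton1 and high4 below 0.01 m and angle between the x axis of carton1 and the y axis of base, either way round below 0.12 rad)) and ((distance between carton2 and low1 below 0.01 m and angle between the x axis of carton2 and the x axis of base, either way round below 0.12 rad) or (distance between carton2 and low2 below 0.01 m and angle between the x axis of carton2 and the y axis of base, either way round below 0.12 rad) or (distance between carton2 and low3 below 0.01 m and angle between the x axis of carton2 and the x axis of base, either way round below 0.12 rad) or (distance between carton2 and low4 below 0.01 m and angle between the x axis of carton2 and the y axis of base, either way round below 0.12 rad) or (distance between carton2 and high1 below 0.01 m and angle between the x axis of carton2 and the x axis of base, either way round below 0.12 rad) or (distance between carton2 and high2 below 0.01 m and angle between the x axis of carton2 and the y axis of base, either way round below 0.12 rad) or (distance between carton2 and high3 below 0.01 m and angle between the x axis of carton2 and the x axis of base, either way round below 0.12 rad) or (distance between carton2 and high4 below 0.01 m and angle between the x axis of carton2 and the y axis of base, either way round below 0.12 rad)) and ((distance between carton3 and low1 below 0.01 m and angle between the x axis of carton3 and the x axis of base, either way round below 0.12 rad) or (distance between carton3 and low2 below 0.01 m and angle between the x axis of carton3 and the y axis of base, either way round below 0.12 rad) or (distance between carton3 and low3 below 0.01 m and angle between the x axis of carton3 and the x axis of base, either way round below 0.12 rad) or (distance between carton3 and low4 below 0.01 m and angle between the x axis of carton3 and the y axis of base, either way round below 0.12 rad) or (distance between carton3 and high1 below 0.01 m and angle between the x axis of carton3 and the x axis of base, either way round below 0.12 rad) or (distance between carton3 and high2 below 0.01 m and angle between the x axis of carton3 and the y axis of base, either way round below 0.12 rad) or (distance between carton3 and high3 below 0.01 m and angle between the x axis of carton3 and the x axis of base, either way round below 0.12 rad) or (distance between carton3 and high4 below 0.01 m and angle between the x axis of carton3 and the y axis of base, either way round below 0.12 rad)) and ((distance between carton4 and low1 below 0.01 m and angle between the x axis of carton4 and the x axis of base, either way round below 0.12 rad) or (distance between carton4 and low2 below 0.01 m and angle between the x axis of carton4 and the y axis of base, either way round below 0.12 rad) or (distance between carton4 and low3 below 0.01 m and angle between the x axis of carton4 and the x axis of base, either way round below 0.12 rad) or (distance between carton4 and low4 below 0.01 m and angle between the x axis of carton4 and the y axis of base, either way round below 0.12 rad) or (distance between carton4 and high1 below 0.01 m and angle between the x axis of carton4 and the x axis of base, either way round below 0.12 rad) or (distance between carton4 and high2 below 0.01 m and angle between the x axis of carton4 and the y axis of base, either way round below 0.12 rad) or (distance between carton4 and high3 below 0.01 m and angle between the x axis of carton4 and the x axis of base, either way round below 0.12 rad) or (distance between carton4 and high4 below 0.01 m and angle between the x axis of carton4 and the y axis of base, either way round below 0.12 rad)) and ((distance between carton5 and low1 below 0.01 m and angle between the x axis of carton5 and the x axis of base, either way round below 0.12 rad) or (distance between carton5 and low2 below 0.01 m and angle between the x axis of carton5 and the y axis of base, either way round below 0.12 rad) or (distance between carton5 and low3 below 0.01 m and angle between the x axis of carton5 and the x axis of base, either way round below 0.12 rad) or (distance between carton5 and low4 below 0.01 m and angle between the x axis of carton5 and the y axis of base, either way round below 0.12 rad) or (distance between carton5 and high1 below 0.01 m and angle between the x axis of carton5 and the x axis of base, either way round below 0.12 rad) or (distance between carton5 and high2 below 0.01 m and angle between the x axis of carton5 and the y axis of base, either way round below 0.12 rad) or (distance between carton5 and high3 below 0.01 m and angle between the x axis of carton5 and the x axis of base, either way round below 0.12 rad) or (distance between carton5 and high4 below 0.01 m and angle between the x axis of carton5 and the y axis of base, either way round below 0.12 rad)) and ((distance between carton6 and low1 below 0.01 m and angle between the x axis of carton6 and the x axis of base, either way round below 0.12 rad) or (distance between carton6 and low2 below 0.01 m and angle between the x axis of carton6 and the y axis of base, either way round below 0.12 rad) or (distance between carton6 and low3 below 0.01 m and angle between the x axis of carton6 and the x axis of base, either way round below 0.12 rad) or (distance between carton6 and low4 below 0.01 m and angle between the x axis of carton6 and the y axis of base, either way round below 0.12 rad) or (distance between carton6 and high1 below 0.01 m and angle between the x axis of carton6 and the x axis of base, either way round below 0.12 rad) or (distance between carton6 and high2 below 0.01 m and angle between the x axis of carton6 and the y axis of base, either way round below 0.12 rad) or (distance between carton6 and high3 below 0.01 m and angle between the x axis of carton6 and the x axis of base, either way round below 0.12 rad) or (distance between carton6 and high4 below 0.01 m and angle between the x axis of carton6 and the y axis of base, either way round below 0.12 rad)) and ((distance between carton7 and low1 below 0.01 m and angle between the x axis of carton7 and the x axis of base, either way round below 0.12 rad) or (distance between carton7 and low2 below 0.01 m and angle between the x axis of carton7 and the y axis of base, either way round below 0.12 rad) or (distance between carton7 and low3 below 0.01 m and angle between the x axis of carton7 and the x axis of base, either way round below 0.12 rad) or (distance between carton7 and low4 below 0.01 m and angle between the x axis of carton7 and the y axis of base, either way round below 0.12 rad) or (distance between carton7 and high1 below 0.01 m and angle between the x axis of carton7 and the x axis of base, either way round below 0.12 rad) or (distance between carton7 and high2 below 0.01 m and angle between the x axis of carton7 and the y axis of base, either way round below 0.12 rad) or (distance between carton7 and high3 below 0.01 m and angle between the x axis of carton7 and the x axis of base, either way round below 0.12 rad) or (distance between carton7 and high4 below 0.01 m and angle between the x axis of carton7 and the y axis of base, either way round below 0.12 rad)) and ((distance between carton8 and low1 below 0.01 m and angle between the x axis of carton8 and the x axis of base, either way round below 0.12 rad) or (distance between carton8 and low2 below 0.01 m and angle between the x axis of carton8 and the y axis of base, either way round below 0.12 rad) or (distance between carton8 and low3 below 0.01 m and angle between the x axis of carton8 and the x axis of base, either way round below 0.12 rad) or (distance between carton8 and low4 below 0.01 m and angle between the x axis of carton8 and the y axis of base, either way round below 0.12 rad) or (distance between carton8 and high1 below 0.01 m and angle between the x axis of carton8 and the x axis of base, either way round below 0.12 rad) or (distance between carton8 and high2 below 0.01 m and angle between the x axis of carton8 and the y axis of base, either way round below 0.12 rad) or (distance between carton8 and high3 below 0.01 m and angle between the x axis of carton8 and the x axis of base, either way round below 0.12 rad) or (distance between carton8 and high4 below 0.01 m and angle between the x axis of carton8 and the y axis of base, either way round below 0.12 rad))), for 0.2 s.
3. after that, the logger is plugged fully home in the dock (horizontal distance between logger and socket below 0.004 m and z of logger in the frame of socket below -0.008 m and angle between the x axis of logger and the x axis of base, either way round below 0.09 rad and angle between logger's own z axis and vertical below 0.08 rad), for 0.2 s.
At the end, for the whole second after the job is handed in: Logger home: within 4 mm of the socket axis, 8 mm or more deep, square within 5 degrees. A carton in each first-layer place and any others in second-layer places: origins within 10 mm, square within 7 degrees. All upright within 4.5 degrees and at rest (all of step 2 and all of step 3 and angle between each of carton1, carton2, carton3, carton4, carton5, carton6, carton7, carton8's own z axis and vertical below 0.08 rad and linear speed of each of carton1, carton2, carton3, carton4, carton5, carton6, carton7, carton8, logger below 0.03 m/s); the robot touches nothing.
It fails at once if the controller is moved more than 30 mm (distance of controller from where it was at the start of the episode above 0.03 m).
It fails at once if the spool is moved more than 30 mm (distance of spool from where it was at the start of the episode above 0.03 m).
Of carton1, carton2, carton3, carton4, carton5, carton6, carton7, carton8 only 6 to 8 are there at a start; the rules pass over those that are not, and their reading is None.
At some moment in a run one of logger may be knocked a few centimetres aside while the robot is not near it.
Once in a run the grip may slacken for a moment while it holds something.
It also fails if it takes over 210 s, if anything falls off the work surface, if the arm or the gripper's body presses on something with over 40 N, if the wrist force passes 120 N, or if a joint passes its speed limit or range.

## Working session

There is one attempt and no reset: what is moved stays moved. The work goes in short steps, Python scripts to look and compute and a tool call to move; the robot and the scene stay as the last step left them, time stands still between calls to the robot, and variables do not carry over. Pictures are saved under pics/ and viewed, about 12 in all and at most 16, crops included, and the job is handed in when it is done.

Besides the shell and the picture viewer there is one more tool, called after ">>>" as a command line: name --argument value ..., lists and objects as JSON in quotes. arm_command: Moves the arm, as the interface text tells. Its arguments: {"type":"object","properties":{"gripper":{"type":"array","items":{"type":"number"}},"slide":{"type":"array","items":{"type":"array","items":{"type":"number"}}},"turn":{"type":"array","items":{"type":"array","items":{"type":"number"}}},"force":{"type":"number"}},"required":["gripper","slide","turn"]}

```bash
ls; mkdir -p pics
python3 - <<'E'
from workcell import bot,vision
import cv2,numpy as np
np.set_printoptions(precision=4,suppress=True)
s=bot.observe();print(s)
for n in("top","side","wrist"):
    m=vision.camera_model(n);print(n,np.array(m["mtx"]),np.array(m["T"]))
    cv2.imwrite(f"pics/{n}0.png",vision.grab_frame(n))
E
```

```text
pics
{'clock': 0.0, 'qpos': array([ 1.0628,  0.522 , -0.0363,  1.6   ,  0.0212,  1.0211, -0.1128]), 'qd': array([-0.0005,  0.0016, -0.0008, -0.0007,  0.0018,  0.0006,  0.0002]), 'joint_efforts': array([ -0.0004, -92.7112,   1.9801, -36.9944,   0.0178,   0.008 ,
        -0.0001]), 'position': array([ 0.2648, -0.5658,  0.2307]), 'tool_rot': array([-3.1405,  0.0001,  0.4378]), 'force': array([-0.3678, -0.0793, -0.1671]), 'moment': array([-0.0259,  0.0407, -0.0032]), 'grip_width': 0.08556540278314768}
top [[545.1823   0.     311.4829]
 [  0.     545.1823 246.6205]
 [  0.       0.       1.    ]] [[ 0.021  -0.9983  0.0552  0.4105]
 [-0.9998 -0.0206  0.0073 -0.0083]
 [-0.0061 -0.0553 -0.9984  1.0992]
 [ 0.      0.      0.      1.    ]]
side [[433.3375   0.     316.9901]
 [  0.     433.3375 236.3233]
 [  0.       0.       1.    ]] [[-0.9919 -0.1032  0.0735  0.3673]
 [-0.1255  0.7174 -0.6853  0.6924]
 [ 0.018  -0.689  -0.7246  0.82  ]
 [ 0.      0.      0.      1.    ]]
wrist [[375.928    0.     313.0186]
 [  0.     375.928  244.44  ]
 [  0.       0.       1.    ]] [[ 0.4236 -0.8601 -0.2842  0.3375]
 [-0.9059 -0.4022 -0.1329 -0.5327]
 [ 0.      0.3138 -0.9495  0.3722]
 [ 0.      0.      0.      1.    ]]
```

View pics/top0.png

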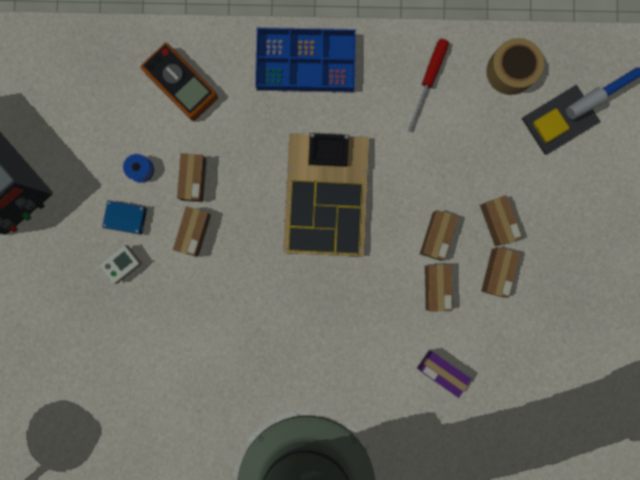

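View pics/side0.png

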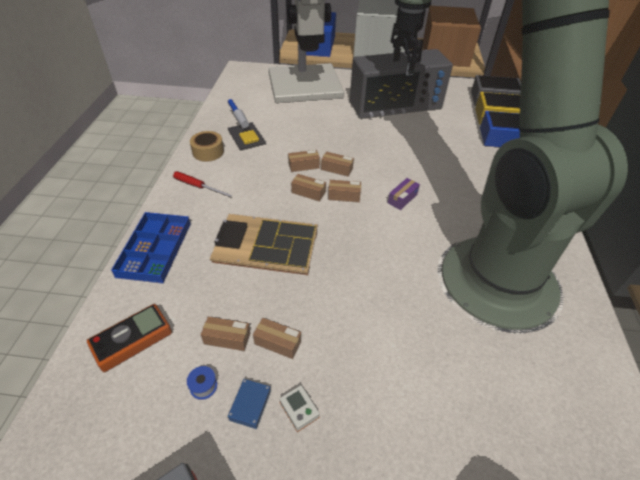

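Run:
```python
import cv2,numpy as np
t=cv2.imread("pics/top0.png");s=cv2.imread("pics/side0.png");w=cv2.imread("pics/wrist0.png")
r=lambda im,a,b:cv2.resize(im,(a,b),interpolation=cv2.INTER_CUBIC)
A=r(t[230:300,80:173],400,300);B=r(s[360:450,230:350],400,300)
C=r(w,400,300);D=r(t[130:340,400:560],228,300);D=np.hstack([D,np.zeros((300,172,3),np.uint8)])
cv2.imwrite("pics/c1.png",np.vstack([np.hstack([A,B]),np.hstack([C,D])]))
```

```text
(no output)
```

View pics/c1.png

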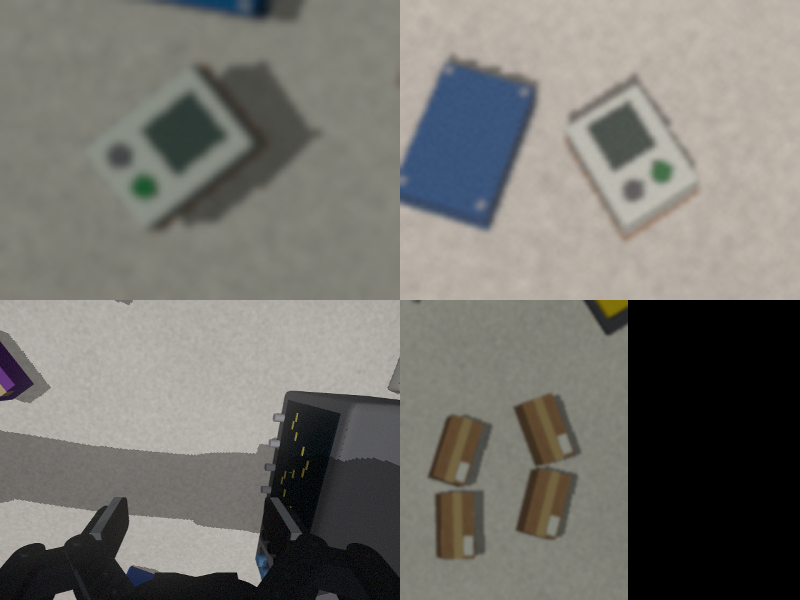

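```bash
cat > h.py <<'E'
from workcell import bot,vision
import cv2,numpy as np
from scipy.optimize import minimize
np.set_printoptions(precision=4,suppress=True)
CM={n:(np.array((m:=vision.camera_model(n))["mtx"]),np.linalg.inv(np.array(m["T"]))) for n in("top","side")}
def proj(n,P,cm=None):
    K,Ti=cm or CM[n]; c=(Ti[:3,:3]@np.asarray(P).T).T+Ti[:3,3]; p=(K@c.T).T
    return p[:,:2]/p[:,2:]
def box(x,y,yaw,lx,ly,z0,z1,off=(0,0)):
    c,s=np.cos(yaw),np.sin(yaw)
    return np.array([[x+c*a-s*b,y+s*a+c*b,z] for z in(z0,z1) for a in(off[0]-lx/2,off[0]+lx/2) for b in(off[1]-ly/2,off[1]+ly/2)])
def hullmask(p,S=4,roi=None):
    m=np.zeros(((roi[3]-roi[1])*S,(roi[2]-roi[0])*S),np.uint8)
    h=cv2.convexHull(((p-np.array(roi[:2])+.5)*S).astype(np.float32))
    cv2.fillConvexPoly(m,np.round(h*8).astype(np.int32),1,shift=3); return m
def fit(x0,boxes,hulls,steps=((.01,.01,.15))):
    """hulls: {cam: Nx2 pixel hull}; boxes(x)->points; maximise mean IoU over cameras"""
    rois={};ref={}
    for n,h in hulls.items():
        a=np.floor(h.min(0)).astype(int)-12;b=np.ceil(h.max(0)).astype(int)+12
        rois[n]=(*a,*b);ref[n]=hullmask(h,roi=rois[n])
    def f(x):
        L=0
        for n in hulls:
            m=hullmask(proj(n,boxes(x)),roi=rois[n]);L+=1-(m&ref[n]).sum()/((m|ref[n]).sum()+1)
        return L/len(hulls)
    x0=np.array(x0,float)
    best=None
    for _ in range(2):
        r=minimize(f,x0,method="Nelder-Mead",options=dict(initial_simplex=np.vstack([x0]+[x0+np.eye(3)[i]*steps[i] for i in range(3)]),xatol=1e-4,fatol=1e-5))
        x0=r.x
    return r.x,1-r.fun
def pix2w(n,u,v,z):
    K,Ti=CM[n];T=np.linalg.inv(Ti);d=T[:3,:3]@np.linalg.inv(K)@[u,v,1];o=T[:3,3]
    return o+d*(z-o[2])/d[2]
def brown(im):
    h=cv2.cvtColor(im,cv2.COLOR_BGR2HSV)
    m=cv2.inRange(h,(5,60,40),(28,255,255))
    return cv2.morphologyEx(m,cv2.MORPH_OPEN,np.ones((2,2)))
def comps(m,amin=150,amax=99999):
    n,l,st,c=cv2.connectedComponentsWithStats(m)
    return [(c[i],st[i,4],np.argwhere(l==i)[:,::-1]) for i in range(1,n) if amin<st[i,4]<amax]
def hull(pts): 
    e=np.array([[-.5,-.5],[.5,-.5],[-.5,.5],[.5,.5]]);p=(pts[:,None]+e).reshape(-1,2).astype(np.float32)
    return cv2.convexHull(p)[:,0]
E
cat > m1.py <<'E'
from h import *
T=cv2.imread("pics/top0.png");S=cv2.imread("pics/side0.png")
ct=comps(brown(T),300);cs=comps(brown(S),200)
for c,a,p in ct:
    w=pix2w("top",*c,.03); 
    s=proj("side",[[w[0],w[1],.025]])[0]; d=[np.linalg.norm(q[0]-s) for q in cs]; j=int(np.argmin(d))
    print(c,a,w[:2],"side",s,d[j],cs[j][1])
    if 500<a<1500 and d[j]<15:
        r=cv2.minAreaRect(p.astype(np.float32));b=cv2.boxPoints(r);e=max([b[1]-b[0],b[2]-b[1]],key=np.linalg.norm)
        q=[pix2w("top",*(c+k*e),.03) for k in(0,.5)];yaw=np.arctan2(*(q[1]-q[0])[1::-1])
        B=lambda x:box(*x,.09,.045,0,.04)
        for H in({"top":hull(p)},{"top":hull(p),"side":hull(cs[j][2])}): print("   fit",*fit([w[0],w[1],yaw],B,H))
E
python3 m1.py
```

```text
[514.5526  68.5082] 1710 [ 0.834  -0.3983] side [208.3567 146.0303] 0.9783394478668647 839
[183.3475  86.7737] 1056 [0.7844 0.2624] side [137.1324 330.6446] 16.173612703014566 1278
[551.6436 126.04  ] 825 [ 0.7189 -0.4717] side [249.7905 136.098 ] 1.4290120254670085 243
   fit [ 0.7075 -0.4621 -0.7485] 0.5542819499341238
   fit [ 0.7191 -0.4698 -1.0186] 0.5602056122796344
[327.5895 187.513 ] 4497 [ 0.5872 -0.0299] side [260.4518 239.0622] 8.432615634665916 2505
[190.5562 176.5075] 1005 [0.6038 0.2419] side [224.588  332.4779] 2.1257467091208704 1162
   fit [ 0.6021  0.241  -0.0367] 0.9000095547487101
   fit [ 0.6017  0.242  -0.0428] 0.9292042585627882
[500.7746 220.6895] 1198 [ 0.5284 -0.3714] side [303.638  159.9581] 1.856055621783319 531
   fit [ 0.5274 -0.3765 -2.8028] 0.9642778390297685
   fit [ 0.5266 -0.3763 -2.8014] 0.9183734159108021
[191.3625 230.2095] 993 [0.4971 0.2368] side [275.5196 336.4753] 2.4396522805830485 1135
   fit [ 0.4942  0.2371 -0.2484] 0.9352273829147678
   fit [ 0.4934  0.2374 -0.2585] 0.9504553696042843
[439.8653 234.165 ] 1091 [ 0.4993 -0.2521] side [307.5827 185.8968] 2.38363141374936 606
   fit [ 0.4966 -0.2543 -0.2984] 0.9687634331566127
   fit [ 0.4961 -0.2539 -0.305 ] 0.9249932337643747
[501.2339 271.2802] 1210 [ 0.429  -0.3725] side [336.2027 162.7123] 1.9325495366715235 538
   fit [ 0.4256 -0.3761 -0.2398] 0.9558720420683611
   fit [ 0.4253 -0.3752 -0.2669] 0.9235065774443179
[438.5499 286.7868] 1093 [ 0.3962 -0.2503] side [343.6564 189.7481] 2.201589970166841 596
   fit [ 0.394  -0.2542 -3.1038] 0.9699360238587714
   fit [ 0.3931 -0.2534 -3.1293] 0.912997932044195
```

```bash
cat > m2.py <<'E'
from h import *
T=cv2.imread("pics/top0.png");S=cv2.imread("pics/side0.png")
def get(im,roi,hsvf):
    x0,y0,x1,y1=roi;m=np.zeros(im.shape[:2],np.uint8);h=cv2.cvtColor(im,cv2.COLOR_BGR2HSV)
    m[y0:y1,x0:x1]=hsvf(h)[y0:y1,x0:x1];return m
dark=lambda h:(h[...,2]<75).astype(np.uint8)
dy=lambda h:((h[...,2]<75)|((h[...,1]>150)&(h[...,0]>18)&(h[...,0]<35))).astype(np.uint8)
big=lambda m:max(comps(cv2.morphologyEx(m,cv2.MORPH_CLOSE,np.ones((3,3))),50),key=lambda q:q[1])
mt=big(get(T,(284,177,368,256),dy));ms=big(get(S,(248,215,318,272),dy))
dt=big(get(T,(300,125,356,172),dark));ds=big(get(S,(210,212,250,252),dark))
wt=max(comps(brown(T)),key=lambda q:q[1]);ws=[q for q in comps(brown(S)) if q[1]==2505][0]
for n,a,b,x0,B in(("mat",mt,ms,(.515,-.022,0),lambda x:box(*x,.142,.142,.026,.026)),
               ("dock",dt,ds,(.65,-.025,0),lambda x:box(*x,.062,.078,.024,.04)),
               ("board",wt,ws,(.56,-.022,0),lambda x:box(*x,.24,.16,.0,.024)),):
    for H in({"top":hull(a[2])},{"side":hull(b[2])},{"top":hull(a[2]),"side":hull(b[2])}): print(n,a[1],b[1],*fit(x0,B,H,(.01,.01,.05)))
# logger
for im,n,r in((T,"top",(95,238,150,290)),(S,"side",(270,375,330,435))):
    p=im[r[1]:r[3],r[0]:r[2]].reshape(-1,3).max(1);print(n,np.percentile(p,[5,50,80,90,95,99]))
E
python3 m2.py
```

```text
mat 4834 911 [ 0.5303 -0.026  -0.0301] 0.9729579372566094
mat 4834 911 [ 0.5294 -0.0314 -0.0091] 0.6472566141013945
mat 4834 911 [ 0.5306 -0.026  -0.0373] 0.8067441453440922
dock 1338 603 [ 0.6626 -0.032  -0.0285] 0.9108725066561913
dock 1338 603 [ 0.6627 -0.0321 -0.0059] 0.9150535776011062
dock 1338 603 [ 0.6625 -0.0321 -0.0298] 0.9108213803756402
board 4497 2505 [ 0.5727 -0.0291 -0.0249] 0.985671796361432
board 4497 2505 [ 0.5717 -0.0318 -0.031 ] 0.9701726277240366
board 4497 2505 [ 0.5721 -0.03   -0.0247] 0.9733219746410546
top [ 61. 126. 129. 133. 139. 141.]
side [ 95.95 183.   187.   188.   189.   191.  ]
```

```bash
cat > plan.py <<'E'
from h import *
from scipy.spatial.transform import Rotation as R
BASE=(.575,-.0285,-.029)
LOW={1:(-24,-46.5,0),2:(46.5,-24,1),3:(24,46.5,0),4:(-46.5,24,1)}
HIGH={1:(24,-46.5,0),3:(-24,46.5,0),2:(46.5,24,1),4:(-46.5,-24,1)}
def b2w(a,b,base=None):
    x,y,t=base or BASE;c,s=np.cos(t),np.sin(t);return np.array([x+c*a-s*b,y+s*a+c*b])
def tcp(c,yaw,off): return (c[0]+off*np.cos(yaw),c[1]+off*np.sin(yaw))
def plan(wps,start=None):
    """wps: (name,x,y,z,yaw); prints slide/turn of each leg from the commanded pose before"""
    o=bot.observe()
    if start is None: start=(*o["position"],o["tool_rot"][2])
    x,y,z,t=start
    print("at",np.array([x,y,z,t]),"rp",o["tool_rot"][:2],"clk",round(o["clock"],2),"w",round(o["grip_width"],4),"F",o["force"])
    for n,X,Y,Z,Tt in wps:
        c,s=np.cos(t),np.sin(t);dx,dy=X-x,Y-y
        sl=np.round(np.array([c*dx+s*dy,s*dx-c*dy,z-Z])*100/.05)*.05
        tu=round(-np.degrees(Tt-t)*2)/2
        rows=max(np.linalg.norm(sl)/6.25,abs(tu)/10.7)
        print(n,"slide",[round(float(v),2) for v in sl],"turn",tu,"rows",round(rows,1))
        sx,sy,sz=sl/100;x+=c*sx+s*sy;y+=s*sx-c*sy;z-=sz;t-=np.radians(tu)
def place(slot,hi=False,off=0,**k):
    a,b,r=(HIGH if hi else LOW)[slot];yaw=BASE[2]+(np.pi/2 if r else 0)
    return (*tcp(b2w((a-45)/1000,b/1000),yaw,off),yaw)
E
python3 - <<'E'
from plan import *
D=(.496,-.254,-.30);g=tcp(D,D[2],.018);p=place(1,off=.018);print(p)
plan([("via",*[.40,-.40],.16,.0),("above",*g,.10,D[2]),("down",*g,.008,D[2]),("up",*g,.12,D[2]),("over",p[0],p[1],.12,p[2]),("low",p[0],p[1],.035,p[2])])
E
```

```text
(np.float64(0.522673133003872), np.float64(-0.07350165541810147), -0.029)
at [ 0.2648 -0.5658  0.2309  0.4378] rp [-3.1407  0.0001] clk 0.15 w 0.0856 F [-0.7287 -0.7916 -0.3906]
via slide [19.25, -9.3, 7.1] turn 25.0 rows 3.6
above slide [11.35, -14.05, 6.0] turn 17.5 rows 3.0
down slide [0.0, -0.0, 9.2] turn 0.0 rows 1.5
up slide [0.0, -0.0, -11.2] turn 0.0 rows 1.8
over slide [-4.65, -18.0, -0.0] turn -16.0 rows 3.0
low slide [0.0, -0.0, 8.5] turn 0.0 rows 1.4
```

>>> arm_command --gripper '[8.5,8.5,8.5,8.5,8.5]' --slide '[[19.25,-9.3,7.1],[19.25,-9.3,7.1],[19.25,-9.3,7.1],[19.25,-9.3,7.1],[19.25,-9.3,7.1]]' --turn '[[0,0,25],[0,0,25],[0,0,25],[0,0,25],[0,0,25]]' --force 60

```text
clock: 0.78
position: [0.4016, -0.3973, 0.1593]
tool_rot: [-3.14, 0.001, 0.006]
force: [0.1, 0.3, 0.8]
grip_width: 0.0852
```

>>> arm_command --gripper '[8.5,8.5,8.5,8.5,8.5]' --slide '[[11.35,-14.05,6.0],[11.35,-14.05,6.0],[11.35,-14.05,6.0],[11.35,-14.05,6.0],[11.35,-14.05,6.0]]' --turn '[[0,0,17.5],[0,0,17.5],[0,0,17.5],[0,0,17.5],[0,0,17.5]]'

```text
clock: 1.4
position: [0.5127, -0.2606, 0.1004]
tool_rot: [3.141, 0.0, -0.304]
force: [-0.4, -0.1, -0.3]
grip_width: 0.085
```

Run:
```python
from plan import *
D=(.496,-.254,-.30);g=tcp(D,D[2],.018)
plan([("down",*g,.008,D[2])])
m=vision.camera_model("wrist");cm=(np.array(m["mtx"]),np.linalg.inv(np.array(m["T"])))
im=vision.grab_frame("wrist")
p=proj(0,box(*D,.09,.045,0,.04),cm);print(p)
for q in p: cv2.circle(im,tuple(int(v) for v in q),3,(0,0,255),-1)
cv2.imwrite("pics/w1.png",im)
```

```text
at [ 0.5127 -0.2606  0.1004 -0.3043] rp [3.1409 0.0004] clk 1.4 w 0.085 F [-0.4317 -0.1181 -0.2763]
down slide [0.0, -0.15, 9.25] turn 0.0 rows 1.5
[[340.7055 327.0919]
 [279.0755 327.4079]
 [343.2174 206.0977]
 [274.5342 206.4461]
 [345.2642 360.2808]
 [273.7349 360.6486]
 [348.8511 221.7134]
 [267.6427 222.1259]]
```

View pics/w1.png

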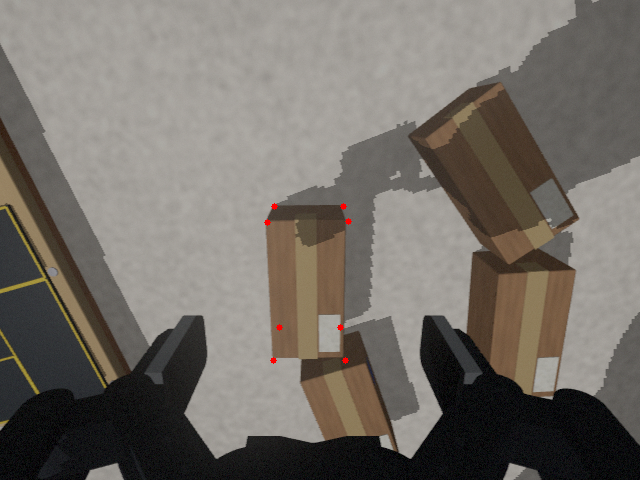

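>>> arm_command --gripper '[8.5,8.5,8.5]' --slide '[[0,-0.1,5.0],[0,-0.1,9.2],[0,-0.1,9.2]]' --turn '[[0,0,0],[0,0,0],[0,0,0]]'

```text
clock: 1.82
position: [0.5112, -0.2596, 0.0067]
tool_rot: [3.141, 0.004, -0.306]
force: [0.1, 0.0, 0.8]
grip_width: 0.085
```

>>> arm_command --gripper '[4,4,4,4,4]' --slide '[[0,0,0],[0,0,0],[0,0,0],[0,0,0],[0,0,0]]' --turn '[[0,0,0],[0,0,0],[0,0,0],[0,0,0],[0,0,0]]'

```text
clock: 2.45
position: [0.5143, -0.2592, 0.0102]
tool_rot: [3.141, -0.003, -0.304]
force: [-3.2, 0.5, 15.5]
grip_width: 0.0444
```

>>> arm_command --gripper '[4,4,4]' --slide '[[0,0,-5],[0,0,-11.2],[0,0,-11.2]]' --turn '[[0,0,0],[0,0,0],[0,0,0]]'

```text
clock: 2.82
position: [0.5157, -0.2598, 0.1256]
tool_rot: [3.141, -0.008, -0.304]
force: [1.2, -0.5, -2.1]
grip_width: 0.0438
```

Run:
```python
from plan import *
p=place(1,off=.018);p0=(p[0]-.035,p[1]-.05)
plan([("over",p[0]-.06,p[1],.12,p[2])])
```

```text
at [ 0.5157 -0.2598  0.1256 -0.3043] rp [ 3.141  -0.0083] clk 2.83 w 0.0438 F [ 1.198  -0.5057 -2.0722]
over slide [-10.65, -16.2, 0.55] turn -16.0 rows 3.1
```

>>> arm_command --gripper '[4,4,4,4,4]' --slide '[[-10.65,-16.2,-3],[-10.65,-16.2,-3],[-10.65,-16.2,-3],[-10.65,-16.2,-3],[-10.65,-16.2,-3]]' --turn '[[0,0,-16],[0,0,-16],[0,0,-16],[0,0,-16],[0,0,-16]]'

```text
clock: 3.45
position: [0.4605, -0.072, 0.1506]
tool_rot: [3.141, -0.001, -0.024]
force: [0.1, -0.5, -0.6]
grip_width: 0.0439
```

>>> arm_command --gripper '[4,4]' --slide '[[0,0,0],[0,0,0]]' --turn '[[0,0,0],[0,0,0]]'

```text
clock: 3.7
position: [0.4604, -0.0732, 0.1501]
tool_rot: [3.141, 0.0, -0.027]
force: [-0.3, -0.6, -1.3]
grip_width: 0.0443
```

Run:
```python
from plan import *
p=place(1,off=.018)
m=vision.camera_model("wrist");cm=(np.array(m["mtx"]),np.linalg.inv(np.array(m["T"])))
np.savez("pics/w2cm.npz",K=cm[0],Ti=cm[1])
plan([("over",p[0],p[1],.12,p[2])])
im=vision.grab_frame("wrist");cv2.imwrite("pics/w2raw.png",im)
x,y,t=BASE
M=box(*b2w(-.045,0),t,.142,.142,.026,.026)[:4];Dk=box(*b2w(.088,0),t,.062,.078,.04,.04)[:4];So=box(*b2w(.088,0),t,.0425,.0585,.04,.04)[:4]
Q=np.vstack([M,Dk,So]);p=proj(0,Q,cm)
print(p)
for q in p: cv2.circle(im,tuple(int(v) for v in q),3,(0,0,255),-1)
cv2.imwrite("pics/w2.png",im)
```

```text
at [ 0.4604 -0.0732  0.1501 -0.0265] rp [3.1414 0.0003] clk 3.7 w 0.0443 F [-0.2544 -0.5988 -1.3184]
over slide [6.25, -0.15, 3.0] turn 0.0 rows 1.1
[[ 342.4586  238.4926]
 [ 150.3367  238.1936]
 [ 348.5413   20.3283]
 [ 119.7557   19.7148]
 [ 295.4308  -49.0636]
 [ 156.0076  -49.4873]
 [ 293.8919 -194.7823]
 [ 140.2676 -195.3645]
 [ 277.5342  -70.2246]
 [ 171.4243  -70.5586]
 [ 275.2669 -170.0016]
 [ 161.8651 -170.4169]]
```

View pics/w2.png

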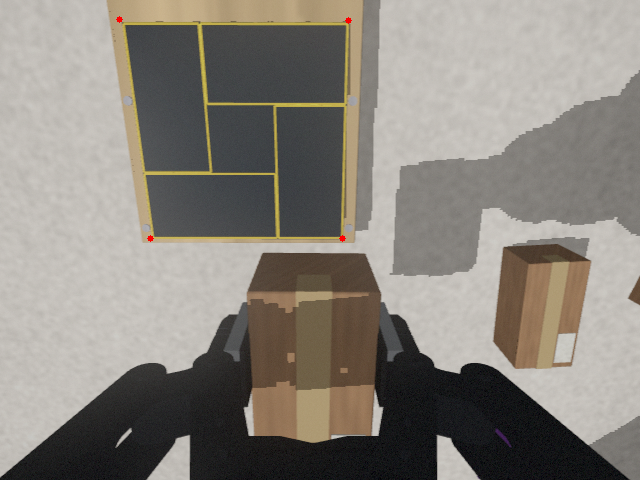

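```bash
cat > fitmat.py <<'E'
from plan import *
def fitmat(im,cm,half=.07,x0=None):
    CM["wrist"]=cm
    h=cv2.cvtColor(im,cv2.COLOR_BGR2HSV)
    m=((h[...,1]>140)&(h[...,0]>18)&(h[...,0]<35)&(h[...,2]>90)).astype(np.uint8)
    c=max(comps(m,200),key=lambda q:q[1])
    return c[1],fit(x0 or (*b2w(-.045,0),BASE[2]),lambda x:box(*x,2*half,2*half,.026,.026),{"wrist":hull(c[2])},(.005,.005,.03))
E
python3 - <<'E'
from fitmat import *
d=np.load("pics/w2cm.npz");im=cv2.imread("pics/w2raw.png")
for h in(.07,.071): print(fitmat(im,(d["K"],d["Ti"]),h))
print(b2w(-.045,0))
E
```

```text
(np.int32(2806), (array([ 0.5301, -0.0283, -0.0272]), np.float64(0.9668781610211393)))
(np.int32(2806), (array([ 0.5292, -0.0277, -0.0271]), np.float64(0.9636191755332554)))
[ 0.53   -0.0272]
```

```bash
sed -i 's/^BASE=.*/BASE=(.575,-.0295,-.027)/' plan.py
python3 - <<'E'
from plan import *
p=place(1,off=.018)
F=(.3935,-.254,.02);g=tcp(F,F[2],-.018)
q=place(4,off=-.018)
plan([("over",p[0],p[1],.10,p[2]),("dn",p[0],p[1],.037,p[2]),("up",p[0],p[1],.13,p[2]),("aboveF",*g,.1,F[2]),("dn",*g,.012,F[2])
 ,("up",*g,.13,F[2]),("via",.41,-.10,.13,.80),("over",q[0],q[1],.1,q[2]),("dn",q[0],q[1],.039,q[2])])
E
```

```text
at [ 0.4603 -0.0731  0.1501 -0.0263] rp [3.1414 0.0004] clk 3.75 w 0.0446 F [-1.3725  0.7216 -1.0834]
over slide [6.25, -0.0, 5.0] turn 0.0 rows 1.3
dn slide [-0.0, -0.0, 6.3] turn 0.0 rows 1.0
up slide [-0.0, -0.0, -9.3] turn 0.0 rows 1.5
aboveF slide [-14.25, 18.35, 3.0] turn -2.5 rows 3.7
dn slide [-0.0, -0.0, 8.8] turn 0.0 rows 1.4
up slide [-0.0, -0.0, -11.8] turn 0.0 rows 1.9
via slide [3.7, -15.4, 0.0] turn -45.0 rows 4.2
over slide [10.8, -0.15, 3.0] turn -42.5 rows 4.0
dn slide [0.0, -0.0, 6.1] turn 0.0 rows 1.0
```

>>> arm_command --gripper '[4,4,4,4]' --slide '[[6.25,0,5],[6.25,0,5],[6.25,0,5],[6.25,0,8]]' --turn '[[0,0,0],[0,0,0],[0,0,0],[0,0,0]]'

```text
clock: 4.25
position: [0.5234, -0.0742, 0.0719]
tool_rot: [3.141, -0.003, -0.026]
force: [0.4, -0.1, -0.8]
grip_width: 0.0442
```

>>> arm_command --gripper '[4,4,4,4]' --slide '[[0,0,1.5],[0,0,3],[0,0,3.3],[0,0,3.3]]' --turn '[[0,0,0],[0,0,0],[0,0,0],[0,0,0]]'

```text
clock: 4.75
position: [0.5229, -0.0738, 0.0376]
tool_rot: [3.142, -0.0, -0.025]
force: [0.3, -0.4, -0.8]
grip_width: 0.0441
```

>>> arm_command --gripper '[6,6,6,6]' --slide '[[0,0,0],[0,0,0],[0,0,-4],[0,0,-9.3]]' --turn '[[0,0,0],[0,0,0],[0,0,0],[0,0,0]]'

```text
clock: 5.25
position: [0.5222, -0.0736, 0.1309]
tool_rot: [-3.141, 0.002, -0.025]
force: [0.1, 0.7, 0.2]
grip_width: 0.0599
```

>>> arm_command --gripper '[8.5,8.5,8.5,8.5,8.5]' --slide '[[-14.25,18.35,3],[-14.25,18.35,3],[-14.25,18.35,3],[-14.25,18.35,3],[-14.25,18.35,3]]' --turn '[[0,0,-2.5],[0,0,-2.5],[0,0,-2.5],[0,0,-2.5],[0,0,-2.5]]'

```text
clock: 5.88
position: [0.3734, -0.2561, 0.1003]
tool_rot: [3.141, 0.001, 0.013]
force: [0.6, 1.9, -0.7]
grip_width: 0.0848
```

```bash
cat > chk.py <<'E'
from plan import *
def snap(tag):
    T=vision.grab_frame("top");cv2.imwrite(f"pics/top_{tag}.png",T);return T
def cartons(T,z=0.):
    out=[]
    for c,a,p in comps(brown(T),500,1700):
        w=pix2w("top",*c,.03+z)
        r=cv2.minAreaRect(p.astype(np.float32));b=cv2.boxPoints(r);e=max([b[1]-b[0],b[2]-b[1]],key=np.linalg.norm)
        q=[pix2w("top",*(c+k*e),.03) for k in(0,.5)];yaw=np.arctan2(*(q[1]-q[0])[1::-1])
        for zz in(0,.026,.066):
            f=fit([w[0],w[1],yaw],lambda x:box(*x,.09,.045,zz,zz+.04),{"top":hull(p)}); out.append((c,a,zz,*f))
    return out
E
python3 - <<'E'
from chk import *
F=(.3935,-.254,.02);g=tcp(F,F[2],-.018)
plan([("dn",*g,.012,F[2])])
T=snap("a")
cv2.imwrite("pics/va.png",cv2.resize(T[120:300,270:470],(800,720))[:600])
E
```

```text
at [ 0.3734 -0.2561  0.1003  0.0134] rp [3.1411 0.001 ] clk 5.88 w 0.0848 F [ 0.5801  1.9298 -0.7256]
dn slide [0.2, -0.15, 8.85] turn -0.5 rows 1.4
```

View pics/va.png

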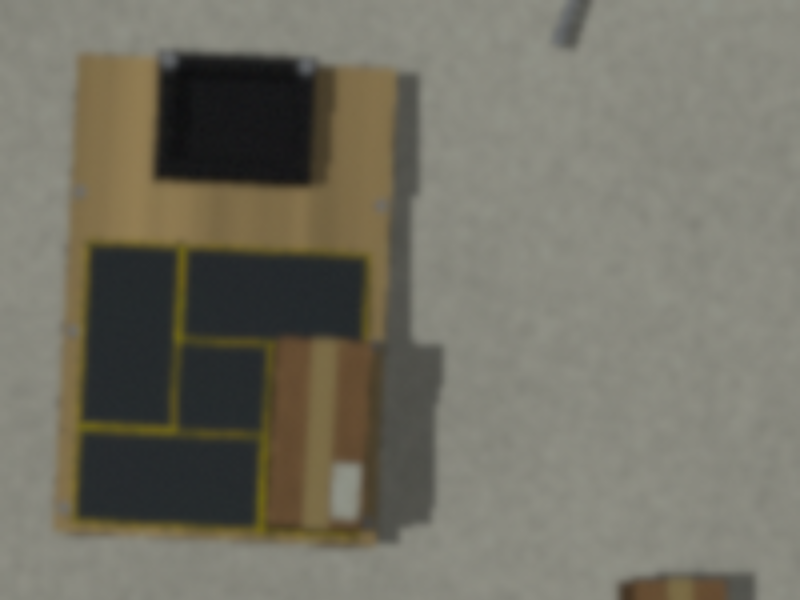

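>>> arm_command --gripper '[8.5,8.5,8.5,8.5]' --slide '[[0,0,3],[0,0,6],[0,0,8.8],[0,0,8.8]]' --turn '[[0,0,0],[0,0,0],[0,0,0],[0,0,0]]'

```text
clock: 6.42
position: [0.3759, -0.2522, 0.0113]
tool_rot: [-3.14, 0.002, 0.021]
force: [-0.1, -0.2, 0.9]
grip_width: 0.0851
```

>>> arm_command --gripper '[4,4,4,4,4]' --slide '[[0,0,0],[0,0,0],[0,0,0],[0,0,0],[0,0,0]]' --turn '[[0,0,0],[0,0,0],[0,0,0],[0,0,0],[0,0,0]]'

```text
clock: 7.05
position: [0.3765, -0.2537, 0.0134]
tool_rot: [3.141, -0.002, 0.019]
force: [0.1, 1.7, 14.4]
grip_width: 0.0441
```

>>> arm_command --gripper '[4,4,4,4]' --slide '[[0,0,-3],[0,0,-8],[0,0,-11.8],[0,0,-11.8]]' --turn '[[0,0,0],[0,0,0],[0,0,0],[0,0,0]]'

```text
clock: 7.55
position: [0.3771, -0.2544, 0.1332]
tool_rot: [3.139, -0.005, 0.019]
force: [-0.5, 0.7, -1.5]
grip_width: 0.0439
```

>>> arm_command --gripper '[4,4,4,4,4]' --slide '[[3.7,-15.4,0],[3.7,-15.4,0],[3.7,-15.4,0],[3.7,-15.4,0],[3.7,-15.4,0]]' --turn '[[0,0,-45],[0,0,-45],[0,0,-45],[0,0,-45],[0,0,-45]]'

```text
clock: 8.18
position: [0.4096, -0.0988, 0.1299]
tool_rot: [-3.141, 0.0, 0.805]
force: [-0.4, -0.9, -0.7]
grip_width: 0.0441
```

Run:
```python
from plan import *
q=place(4,off=-.018)
plan([("over",q[0],q[1],.1,q[2]),("dn",q[0],q[1],.039,q[2])])
```

```text
at [ 0.4096 -0.0988  0.1299  0.8054] rp [-3.1408  0.0001] clk 8.18 w 0.0441 F [-0.4088 -0.853  -0.6524]
over slide [10.75, -0.05, 3.0] turn -42.5 rows 4.0
dn slide [-0.0, -0.0, 6.1] turn 0.0 rows 1.0
```

>>> arm_command --gripper '[4,4,4,4,4]' --slide '[[10.75,0,3],[10.75,0,3],[10.75,0,3],[10.75,0,3],[10.75,0,3]]' --turn '[[0,0,-42.5],[0,0,-42.5],[0,0,-42.5],[0,0,-42.5],[0,0,-42.5]]'

```text
clock: 8.8
position: [0.4841, -0.0221, 0.0998]
tool_rot: [-3.141, -0.0, 1.541]
force: [-0.4, 0.0, -0.7]
grip_width: 0.0439
```

>>> arm_command --gripper '[4,4,4,4,4]' --slide '[[0,0,0],[0,0,2],[0,0,4],[0,0,6],[0,0,6]]' --turn '[[0,0,0],[0,0,0],[0,0,0],[0,0,0],[0,0,0]]'

```text
clock: 9.43
position: [0.4842, -0.0216, 0.0395]
tool_rot: [-3.141, 0.0, 1.542]
force: [0.1, -0.4, -1.2]
grip_width: 0.0437
```

Run:
```python
from plan import *
q=place(4,off=-.018);print(q)
C=(.527,-.3765,.34);g=tcp(C,C[2],.018);p=place(2,off=.018)
plan([("up",q[0],q[1],.14,q[2]),("via",.5,-.2,.14,1.0),("above",*g,.1,C[2]),("dn",*g,.012,C[2]),("up",*g,.13,C[2]),("via",.55,-.2,.13,.9),("over",p[0],p[1],.12,p[2]),("dn",p[0],p[1],.040,p[2])])
```

```text
(np.float64(0.4836953300416478), np.float64(-0.021031987021952123), 1.5437963267948966)
at [ 0.4842 -0.0216  0.0395  1.542 ] rp [-3.1406  0.0004] clk 9.43 w 0.0437 F [ 0.1028 -0.3918 -1.1772]
up slide [0.05, -0.05, -10.05] turn 0.0 rows 1.6
via slide [-17.85, 2.15, -0.0] turn 31.0 rows 2.9
above slide [-11.95, 12.9, 4.0] turn 38.0 rows 3.6
dn slide [-0.05, 0.0, 8.8] turn 0.0 rows 1.4
up slide [0.0, 0.0, -11.8] turn 0.0 rows 1.9
via slide [6.25, -15.9, -0.0] turn -32.0 rows 3.0
over slide [14.45, -8.2, 1.0] turn -37.0 rows 3.5
dn slide [0.0, 0.0, 8.0] turn 0.0 rows 1.3
```

>>> arm_command --gripper '[6,6,6,6,6]' --slide '[[0,0,0],[0,0,0],[0,0,-3],[0,0,-8],[0,0,-10]]' --turn '[[0,0,0],[0,0,0],[0,0,0],[0,0,0],[0,0,0]]'

```text
clock: 10.05
position: [0.4853, -0.0216, 0.1429]
tool_rot: [3.138, 0.0, 1.545]
force: [-0.9, -0.3, -0.7]
grip_width: 0.0601
```

>>> arm_command --gripper '[8.5,8.5,8.5,8.5]' --slide '[[-17.85,2.15,0],[-17.85,2.15,0],[-17.85,2.15,0],[-17.85,2.15,0]]' --turn '[[0,0,31],[0,0,31],[0,0,31],[0,0,31]]'

```text
clock: 10.55
position: [0.501, -0.2048, 0.1405]
tool_rot: [3.14, 0.001, 0.996]
force: [0.2, 0.7, -0.2]
grip_width: 0.0847
```

>>> arm_command --gripper '[8.5,8.5,8.5,8.5,8.5]' --slide '[[-11.95,12.9,4],[-11.95,12.9,4],[-11.95,12.9,4],[-11.95,12.9,4],[-11.95,12.9,4]]' --turn '[[0,0,38],[0,0,38],[0,0,38],[0,0,38],[0,0,38]]'

```text
clock: 11.18
position: [0.5466, -0.3697, 0.1001]
tool_rot: [-3.141, -0.0, 0.343]
force: [0.3, -0.3, -0.2]
grip_width: 0.0852
```

Run:
```python
from chk import *
C=(.527,-.3765,.34);g=tcp(C,C[2],.018);p=place(2,off=.018)
plan([("dn",*g,.012,C[2])])
T=snap("b")
for i in(1,4): print(i,b2w((LOW[i][0]-45)/1e3,LOW[i][1]/1e3))
m=brown(T);cv2.imwrite("pics/vb.png",np.hstack([cv2.resize(T[170:270,270:380],(440,400)),cv2.cvtColor(cv2.resize(m[170:270,270:380],(440,400)),cv2.COLOR_GRAY2BGR)])[:,:800])
```

```text
at [ 0.5466 -0.3697  0.1001  0.3429] rp [-3.1409 -0.    ] clk 11.18 w 0.0852 F [ 0.2763 -0.3013 -0.2341]
dn slide [-0.25, -0.0, 8.8] turn 0.0 rows 1.4
1 [ 0.5048 -0.0741]
4 [ 0.4842 -0.003 ]
```

View pics/vb.png

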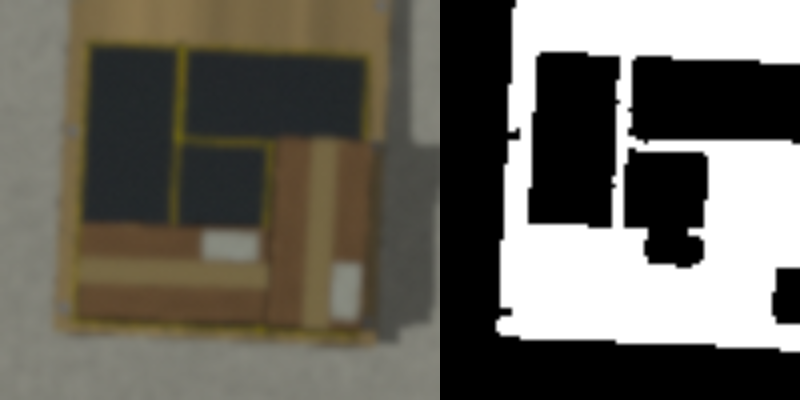

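>>> arm_command --gripper '[8.5,8.5,8.5,8.5]' --slide '[[-0.15,0,3],[-0.15,0,6],[-0.15,0,8.8],[-0.15,0,8.8]]' --turn '[[0,0,0],[0,0,0],[0,0,0],[0,0,0]]'

```text
clock: 11.72
position: [0.5443, -0.3694, 0.0111]
tool_rot: [-3.139, 0.001, 0.345]
force: [-0.4, -0.3, -0.0]
grip_width: 0.0848
```

>>> arm_command --gripper '[4,4,4,4,4]' --slide '[[0,0,0],[0,0,0],[0,0,0],[0,0,0],[0,0,0]]' --turn '[[0,0,0],[0,0,0],[0,0,0],[0,0,0],[0,0,0]]'

```text
clock: 12.35
position: [0.5456, -0.3713, 0.0138]
tool_rot: [3.14, -0.001, 0.342]
force: [-1.8, 1.6, 10.8]
grip_width: 0.0441
```

>>> arm_command --gripper '[4,4,4,4]' --slide '[[0,0,-3],[0,0,-8],[0,0,-11.8],[0,0,-11.8]]' --turn '[[0,0,0],[0,0,0],[0,0,0],[0,0,0]]'

```text
clock: 12.85
position: [0.5464, -0.3719, 0.1341]
tool_rot: [3.137, -0.004, 0.342]
force: [-0.4, -0.7, -1.2]
grip_width: 0.0443
```

>>> arm_command --gripper '[4,4,4,4,4]' --slide '[[6.25,-15.9,0],[6.25,-15.9,0],[6.25,-15.9,0],[6.25,-15.9,0],[6.25,-15.9,0]]' --turn '[[0,0,-32],[0,0,-32],[0,0,-32],[0,0,-32],[0,0,-32]]'

```text
clock: 13.48
position: [0.5503, -0.2008, 0.13]
tool_rot: [-3.141, 0.001, 0.899]
force: [-1.0, -0.6, -0.6]
grip_width: 0.044
```

Run:
```python
from plan import *
p=place(2,off=.018)
plan([("over",p[0],p[1],.12,p[2]),("dn",p[0],p[1],.040,p[2])])
```

```text
at [ 0.5503 -0.2008  0.13    0.8992] rp [-3.1414  0.0005] clk 13.47 w 0.044 F [-1.0215 -0.5549 -0.6244]
over slide [14.55, -8.25, 1.0] turn -37.0 rows 3.5
dn slide [-0.0, 0.0, 8.0] turn 0.0 rows 1.3
```

>>> arm_command --gripper '[4,4,4,4,4]' --slide '[[14.55,-8.25,1],[14.55,-8.25,1],[14.55,-8.25,1],[14.55,-8.25,1],[14.55,-8.25,1]]' --turn '[[0,0,-37],[0,0,-37],[0,0,-37],[0,0,-37],[0,0,-37]]'

```text
clock: 14.1
position: [0.5763, -0.0362, 0.1199]
tool_rot: [-3.141, 0.0, 1.543]
force: [0.4, -0.4, -0.8]
grip_width: 0.0437
```

>>> arm_command --gripper '[4,4,4,4,4]' --slide '[[0.1,0,2],[0.1,0,4],[0.1,0,6.5],[0.1,0,8],[0.1,0,8]]' --turn '[[0,0,0],[0,0,0],[0,0,0],[0,0,0],[0,0,0]]'

```text
clock: 14.72
position: [0.5762, -0.0349, 0.0397]
tool_rot: [-3.141, 0.0, 1.543]
force: [-1.1, -0.0, -1.1]
grip_width: 0.0441
```

Run:
```python
from plan import *
q=place(2,off=.018);print(q)
C=(.4255,-.3757,-.25);g=tcp(C,C[2],-.018);p=place(3,off=-.018)
plan([("up",q[0],q[1],.14,q[2]),("via",.47,-.2,.14,.7),("above",*g,.1,C[2]),("dn",*g,.012,C[2]),("up",*g,.14,C[2]),("via",.46,-.20,.14,-.05),("over",p[0],p[1],.12,p[2]),("dn",p[0],p[1],.040,p[2])])
```

```text
(np.float64(0.5763374729654968), np.float64(-0.035538308212286374), 1.5437963267948966)
at [ 0.5762 -0.0349  0.0397  1.5432] rp [-3.1409  0.0005] clk 14.72 w 0.0441 F [-1.0898 -0.0373 -1.0898]
up slide [-0.05, 0.0, -10.05] turn 0.0 rows 1.6
via slide [-16.75, -10.15, 0.0] turn 48.5 rows 4.5
above slide [-15.75, 9.15, 4.0] turn 54.0 rows 5.0
dn slide [0.0, -0.0, 8.8] turn 0.0 rows 1.4
up slide [0.0, -0.0, -12.8] turn 0.0 rows 2.0
via slide [0.85, -17.9, 0.0] turn -11.0 rows 2.9
over slide [6.55, -22.15, 2.0] turn -1.5 rows 3.7
dn slide [0.0, -0.0, 8.0] turn 0.0 rows 1.3
```

>>> arm_command --gripper '[6,6,6,6,6]' --slide '[[0,0,0],[0,0,0],[0,0,-3],[0,0,-8],[0,0,-10]]' --turn '[[0,0,0],[0,0,0],[0,0,0],[0,0,0],[0,0,0]]'

```text
clock: 15.35
position: [0.5773, -0.0341, 0.1431]
tool_rot: [3.138, -0.0, 1.545]
force: [0.3, 0.3, -0.1]
grip_width: 0.0599
```

>>> arm_command --gripper '[8.5,8.5,8.5,8.5,8.5]' --slide '[[-16.75,-10.15,0],[-16.75,-10.15,0],[-16.75,-10.15,0],[-16.75,-10.15,0],[-16.75,-10.15,0]]' --turn '[[0,0,48.5],[0,0,48.5],[0,0,48.5],[0,0,48.5],[0,0,48.5]]'

```text
clock: 15.98
position: [0.4702, -0.2003, 0.1408]
tool_rot: [3.141, -0.0, 0.692]
force: [1.3, 0.2, 0.1]
grip_width: 0.0852
```

>>> arm_command --gripper '[8.5,8.5,8.5,8.5,8.5]' --slide '[[-15.75,9.15,4],[-15.75,9.15,4],[-15.75,9.15,4],[-15.75,9.15,4],[-15.75,9.15,4]]' --turn '[[0,0,50],[0,0,50],[0,0,50],[0,0,50],[0,0,50]]'

```text
clock: 16.6
position: [0.4087, -0.3711, 0.1003]
tool_rot: [3.142, -0.0, -0.18]
force: [0.3, 0.1, 0.5]
grip_width: 0.0849
```

Run:
```python
from plan import *
C=(.4255,-.3757,-.25);g=tcp(C,C[2],-.018)
plan([("dn",*g,.1,C[2])])
```

```text
at [ 0.4087 -0.3711  0.1003 -0.1802] rp [ 3.1415 -0.0002] clk 16.6 w 0.0849 F [0.2904 0.1297 0.4699]
dn slide [-0.05, 0.0, 0.05] turn 4.0 rows 0.4
```

>>> arm_command --gripper '[8.5,8.5,8.5,8.5]' --slide '[[0,0,2],[0,0,6],[0,0,8.8],[0,0,8.8]]' --turn '[[0,0,4],[0,0,4],[0,0,4],[0,0,4]]'

```text
clock: 17.1
position: [0.4084, -0.3697, 0.0111]
tool_rot: [-3.14, 0.002, -0.243]
force: [0.1, 0.3, -0.0]
grip_width: 0.0846
```

>>> arm_command --gripper '[4,4,4,4,4]' --slide '[[0,0,0],[0,0,0],[0,0,0],[0,0,0],[0,0,0]]' --turn '[[0,0,0],[0,0,0],[0,0,0],[0,0,0],[0,0,0]]'

```text
clock: 17.73
position: [0.4097, -0.3708, 0.0137]
tool_rot: [3.141, -0.002, -0.243]
force: [-2.6, 2.4, 13.8]
grip_width: 0.044
```

>>> arm_command --gripper '[4,4,4,4]' --slide '[[0,0,-3],[0,0,-8],[0,0,-12.8],[0,0,-12.8]]' --turn '[[0,0,0],[0,0,0],[0,0,0],[0,0,0]]'

```text
clock: 18.23
position: [0.4106, -0.3716, 0.1443]
tool_rot: [3.139, -0.006, -0.243]
force: [-0.8, 1.0, -1.2]
grip_width: 0.0438
```

>>> arm_command --gripper '[4,4,4,4,4]' --slide '[[0.85,-17.9,0],[0.85,-17.9,0],[0.85,-17.9,0],[0.85,-17.9,0],[0.85,-17.9,0]]' --turn '[[0,0,-11],[0,0,-11],[0,0,-11],[0,0,-11],[0,0,-11]]'

```text
clock: 18.85
position: [0.4602, -0.199, 0.1401]
tool_rot: [3.141, 0.0, -0.051]
force: [-0.3, -0.1, -1.3]
grip_width: 0.0439
```

Run:
```python
from plan import *
p=place(3,off=-.018)
plan([("over",p[0],p[1],.12,p[2]),("dn",p[0],p[1],.040,p[2])])
```

```text
at [ 0.4602 -0.199   0.1401 -0.0508] rp [3.1414 0.0004] clk 18.85 w 0.0439 F [-0.3146 -0.082  -1.3361]
over slide [6.6, -22.05, 2.0] turn -1.5 rows 3.7
dn slide [-0.0, -0.0, 8.0] turn 0.0 rows 1.3
```

>>> arm_command --gripper '[4,4,4,4,4]' --slide '[[6.7,-22.05,2],[6.7,-22.05,2],[6.7,-22.05,2],[6.7,-22.05,2],[6.7,-22.05,2]]' --turn '[[0,0,-1.5],[0,0,-1.5],[0,0,-1.5],[0,0,-1.5],[0,0,-1.5]]'

```text
clock: 19.48
position: [0.5392, 0.0201, 0.1197]
tool_rot: [-3.141, 0.0, -0.022]
force: [0.5, -0.8, -1.1]
grip_width: 0.0441
```

>>> arm_command --gripper '[4,4,4,4,4]' --slide '[[0,0,2],[0,0,4],[0,0,6.5],[0,0,8],[0,0,8]]' --turn '[[0,0,0],[0,0,0],[0,0,0],[0,0,0],[0,0,0]]'

```text
clock: 20.1
position: [0.5384, 0.0166, 0.0395]
tool_rot: [3.141, 0.001, -0.027]
force: [0.3, 0.8, 0.1]
grip_width: 0.044
```

Run:
```python
from plan import *
q=place(3,off=-.018);print(q)
C=(.494,.237,-.253);g=C[:2]
plan([("up",q[0],q[1],.14,q[2]),("above",*g,.12,C[2])])
```

```text
(np.float64(0.5372695620987396), np.float64(0.01803592384480523), -0.027)
at [ 0.5384  0.0166  0.0395 -0.0266] rp [3.141 0.001] clk 20.1 w 0.044 F [0.274  0.8337 0.1408]
up slide [-0.1, -0.15, -10.05] turn 0.0 rows 1.6
above slide [-4.9, -21.75, 2.0] turn 13.0 rows 3.6
```

>>> arm_command --gripper '[6,6,6,6,6]' --slide '[[0,0,0],[0,0,0],[0,0,-3],[0,0,-8],[0,0,-10]]' --turn '[[0,0,0],[0,0,0],[0,0,0],[0,0,0],[0,0,0]]'

```text
clock: 20.72
position: [0.5395, 0.018, 0.1431]
tool_rot: [-3.141, -0.003, -0.025]
force: [0.4, 0.2, 0.0]
grip_width: 0.0598
```

>>> arm_command --gripper '[8.5,8.5,8.5,8.5,8.5]' --slide '[[-4.9,-21.75,2],[-4.9,-21.75,2],[-4.9,-21.75,2],[-4.9,-21.75,2],[-4.9,-21.75,2]]' --turn '[[0,0,13],[0,0,13],[0,0,13],[0,0,13],[0,0,13]]'

```text
clock: 21.35
position: [0.4939, 0.2399, 0.1203]
tool_rot: [-3.141, 0.0, -0.247]
force: [-0.0, -0.6, -0.3]
grip_width: 0.0852
```

Run:
```python
from chk import *
C=(.494,.237,-.253);g=C[:2];p=place(3,hi=True)
plan([("dn",*g,.012,C[2]),("up",*g,.16,C[2]),("over",p[0],p[1],.16,p[2])])
T=snap("c")
for im,c in((T,0),):
  for i in range(1,5):
    a,b,r=LOW[i];q=proj("top",box(*b2w((a-45)/1e3,b/1e3),BASE[2]+r*np.pi/2,.09,.045,.066,.066)[[0,1,3,2]])
    cv2.polylines(im,[np.round(q*16).astype(np.int32)],True,(0,0,255),1,cv2.LINE_AA,4)
cv2.imwrite("pics/vc.png",np.hstack([cv2.resize(T[110:270,270:390],(450,600)),cv2.resize(T[140:300,90:183],(349,600))]))
```

```text
at [ 0.4939  0.2399  0.1203 -0.2469] rp [-3.1406  0.0005] clk 21.35 w 0.0852 F [-0.001  -0.581  -0.2645]
dn slide [0.1, 0.3, 10.85] turn 0.5 rows 1.7
up slide [-0.0, -0.0, -14.8] turn 0.0 rows 2.4
over slide [6.8, 20.75, -0.0] turn -13.0 rows 3.5
```

View pics/vc.png

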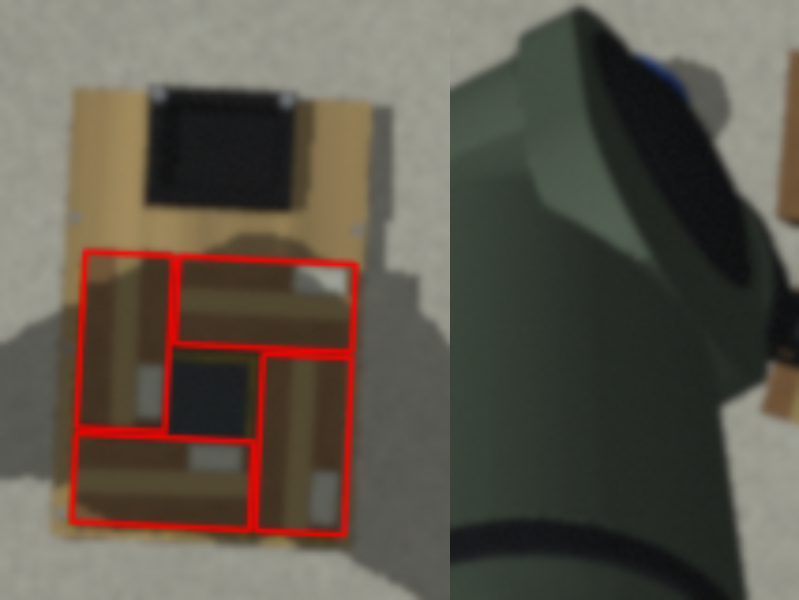

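>>> arm_command --gripper '[8.5,8.5,8.5,8.5]' --slide '[[0,0.2,4],[0,0.2,8],[0,0.2,10.8],[0,0.2,10.8]]' --turn '[[0,0,0],[0,0,0],[0,0,0],[0,0,0]]'

```text
clock: 21.9
position: [0.4941, 0.2328, 0.0112]
tool_rot: [3.139, 0.002, -0.253]
force: [0.4, 0.0, -0.3]
grip_width: 0.0851
```

>>> arm_command --gripper '[4,4,4,4,4]' --slide '[[0,0,0],[0,0,0],[0,0,0],[0,0,0],[0,0,0]]' --turn '[[0,0,0],[0,0,0],[0,0,0],[0,0,0],[0,0,0]]'

```text
clock: 22.52
position: [0.4953, 0.2351, 0.0138]
tool_rot: [-3.14, -0.002, -0.252]
force: [-1.4, -2.0, 14.9]
grip_width: 0.0438
```

>>> arm_command --gripper '[4,4,4,4]' --slide '[[0,0,-3],[0,0,-9],[0,0,-14.8],[0,0,-14.8]]' --turn '[[0,0,0],[0,0,0],[0,0,0],[0,0,0]]'

```text
clock: 23.02
position: [0.4964, 0.2358, 0.1651]
tool_rot: [-3.136, -0.005, -0.252]
force: [0.2, 0.2, -2.6]
grip_width: 0.0439
```

>>> arm_command --gripper '[4,4,4,4,4]' --slide '[[6.8,20.7,0],[6.8,20.7,0],[6.8,20.7,0],[6.8,20.7,0],[6.8,20.7,0]]' --turn '[[0,0,-13],[0,0,-13],[0,0,-13],[0,0,-13],[0,0,-13]]'

```text
clock: 23.65
position: [0.5085, 0.0148, 0.1601]
tool_rot: [3.141, 0.0, -0.029]
force: [-0.5, 0.3, -1.5]
grip_width: 0.0442
```

>>> arm_command --gripper '[4]' --slide '[[0,0,0]]' --turn '[[0,0,0]]'

```text
clock: 23.78
position: [0.5086, 0.0182, 0.1601]
tool_rot: [-3.141, 0.0, -0.024]
force: [0.7, 0.4, -1.1]
grip_width: 0.044
```

Run:
```python
from plan import *
p=place(3,hi=True);C=(.602,.2415,-.04)
plan([("dn",p[0],p[1],.080,p[2]),("up",p[0],p[1],.15,p[2]),("above A",C[0],C[1],.12,C[2])])
```

```text
at [ 0.5086  0.0182  0.1601 -0.0241] rp [-3.1412  0.0004] clk 23.77 w 0.044 F [ 0.7054  0.3521 -1.088 ]
dn slide [-0.15, -0.05, 8.0] turn 0.0 rows 1.3
up slide [0.0, -0.0, -7.0] turn 0.0 rows 1.1
above A slide [8.95, -22.5, 3.0] turn 1.0 rows 3.9
```

>>> arm_command --gripper '[4,4,4,4,4]' --slide '[[0,0,2],[0,0,4],[0,0,6.5],[0,0,8],[0,0,8]]' --turn '[[0,0,0],[0,0,0],[0,0,0],[0,0,0],[0,0,0]]'

```text
clock: 24.4
position: [0.5087, 0.0184, 0.0797]
tool_rot: [-3.141, 0.001, -0.023]
force: [0.4, 0.3, -1.7]
grip_width: 0.0441
```

>>> arm_command --gripper '[6,6,6,6,6]' --slide '[[0,0,0],[0,0,0],[0,0,-3],[0,0,-7],[0,0,-7]]' --turn '[[0,0,0],[0,0,0],[0,0,0],[0,0,0],[0,0,0]]'

```text
clock: 25.02
position: [0.5103, 0.0176, 0.1529]
tool_rot: [-3.141, -0.005, -0.025]
force: [-1.0, 0.3, -0.5]
grip_width: 0.06
```

>>> arm_command --gripper '[8.5,8.5,8.5,8.5,8.5]' --slide '[[9,-22.3,3],[9,-22.3,3],[9,-22.3,3],[9,-22.3,3],[9,-22.3,3]]' --turn '[[0,0,1],[0,0,1],[0,0,1],[0,0,1],[0,0,1]]'

```text
clock: 25.65
position: [0.6037, 0.2428, 0.1183]
tool_rot: [-3.14, 0.002, -0.037]
force: [-0.5, -0.5, -0.5]
grip_width: 0.0853
```

>>> arm_command --gripper '[8.5]' --slide '[[0,0,0]]' --turn '[[0,0,0]]'

```text
clock: 25.78
position: [0.6039, 0.2375, 0.1194]
tool_rot: [3.141, 0.001, -0.042]
force: [0.3, -0.6, 0.4]
grip_width: 0.0852
```

Run:
```python
from plan import *
p=place(1,hi=True);C=(.602,.2415,-.04)
plan([("dn",C[0],C[1],.012,C[2]),("up",C[0],C[1],.17,C[2]),("over",p[0],p[1],.16,p[2])])
```

```text
at [ 0.6039  0.2375  0.1194 -0.0423] rp [3.1405 0.001 ] clk 25.77 w 0.0852 F [ 0.2622 -0.6312  0.3875]
dn slide [-0.2, -0.4, 10.75] turn 0.0 rows 1.7
up slide [-0.0, 0.0, -15.8] turn 0.0 rows 2.5
over slide [-3.6, 31.9, 1.0] turn -1.0 rows 5.1
```

>>> arm_command --gripper '[8.5,8.5,8.5,8.5]' --slide '[[-0.2,-0.2,4],[-0.2,-0.2,8],[-0.2,-0.2,10.8],[-0.2,-0.2,10.8]]' --turn '[[0,0,0],[0,0,0],[0,0,0],[0,0,0]]'

```text
clock: 26.28
position: [0.6013, 0.2383, 0.0108]
tool_rot: [3.14, 0.003, -0.044]
force: [0.1, -0.3, 0.5]
grip_width: 0.0854
```

>>> arm_command --gripper '[4,4,4,4,4]' --slide '[[0,0,0],[0,0,0],[0,0,0],[0,0,0],[0,0,0]]' --turn '[[0,0,0],[0,0,0],[0,0,0],[0,0,0],[0,0,0]]'

```text
clock: 26.9
position: [0.6031, 0.2404, 0.0139]
tool_rot: [-3.141, -0.002, -0.042]
force: [-1.8, -1.4, 12.5]
grip_width: 0.0438
```

>>> arm_command --gripper '[4,4,4,4]' --slide '[[0,0,-3],[0,0,-9],[0,0,-15.8],[0,0,-15.8]]' --turn '[[0,0,0],[0,0,0],[0,0,0],[0,0,0]]'

```text
clock: 27.4
position: [0.6045, 0.2409, 0.1758]
tool_rot: [-3.138, -0.007, -0.043]
force: [-0.5, 0.7, -1.9]
grip_width: 0.0441
```

>>> arm_command --gripper '[4,4,4,4,4]' --slide '[[-3.2,25,0],[-3.2,25,0],[-3.2,25,0],[-3.2,25,0],[-3.2,25,0]]' --turn '[[0,0,-1],[0,0,-1],[0,0,-1],[0,0,-1],[0,0,-1]]'

```text
clock: 28.02
position: [0.5588, -0.0135, 0.1704]
tool_rot: [3.14, 0.0, -0.032]
force: [0.3, 0.7, -0.3]
grip_width: 0.0437
```

Run:
```python
from plan import *
p=place(1,hi=True)
plan([("over",p[0],p[1],.16,p[2]),("dn",p[0],p[1],.080,p[2])])
```

```text
at [ 0.5588 -0.0135  0.1704 -0.0316] rp [3.1398 0.0003] clk 28.02 w 0.0437 F [ 0.3085  0.749  -0.3432]
over slide [-0.4, 6.2, 1.05] turn -0.5 rows 1.0
dn slide [-0.0, 0.0, 8.0] turn 0.0 rows 1.3
```

>>> arm_command --gripper '[4,4,4,4,4]' --slide '[[-0.3,6.2,1],[-0.3,6.2,1],[-0.3,6.2,1],[-0.3,6.2,1],[-0.3,6.2,1]]' --turn '[[0,0,0],[0,0,0],[0,0,0],[0,0,0],[0,0,0]]'

```text
clock: 28.65
position: [0.5555, -0.0691, 0.1604]
tool_rot: [-3.141, -0.0, -0.023]
force: [-0.1, 0.1, -0.7]
grip_width: 0.0442
```

Run:
```python
from plan import *
p=place(1,hi=True)
plan([("dn",p[0],p[1],.080,p[2]),("up",p[0],p[1],.16,p[2]),("via",.55,.05,.22,.3)])
```

```text
at [ 0.5555 -0.0691  0.1604 -0.0233] rp [-3.1414 -0.0001] clk 28.65 w 0.0442 F [-0.0821  0.0907 -0.657 ]
dn slide [-0.25, 0.65, 8.05] turn 0.0 rows 1.3
up slide [-0.0, -0.0, -8.0] turn 0.0 rows 1.3
via slide [-0.6, -12.55, -6.0] turn -18.5 rows 2.2
```

>>> arm_command --gripper '[4,4,4,4,4]' --slide '[[-0.1,0.65,0],[-0.1,0.65,2],[-0.1,0.65,4],[-0.1,0.65,4],[-0.1,0.65,4]]' --turn '[[0,0,0],[0,0,0],[0,0,0],[0,0,0],[0,0,0]]'

```text
clock: 29.28
position: [0.5545, -0.0768, 0.121]
tool_rot: [3.142, -0.001, -0.025]
force: [-1.0, 0.2, -1.1]
grip_width: 0.0435
```

Run:
```python
from plan import *
p=place(1,hi=True)
plan([("dn",p[0]+.001,p[1],.080,p[2])])
```

```text
at [ 0.5545 -0.0768  0.121  -0.0249] rp [ 3.1415 -0.0007] clk 29.27 w 0.0435 F [-0.991   0.1855 -1.066 ]
dn slide [-0.1, -0.15, 4.1] turn 0.0 rows 0.7
```

>>> arm_command --gripper '[4,4,4,4]' --slide '[[-0.05,-0.1,2],[-0.05,-0.1,4],[-0.05,-0.1,4.1],[-0.05,-0.1,4.1]]' --turn '[[0,0,0],[0,0,0],[0,0,0],[0,0,0]]'

```text
clock: 29.78
position: [0.5541, -0.0756, 0.08]
tool_rot: [3.142, -0.001, -0.025]
force: [0.1, -0.4, -0.1]
grip_width: 0.0439
```

>>> arm_command --gripper '[6,6,6,6,6]' --slide '[[0,0,0],[0,0,0],[0,0,-3],[0,0,-8],[0,0,-10]]' --turn '[[0,0,0],[0,0,0],[0,0,0],[0,0,0],[0,0,0]]'

```text
clock: 30.4
position: [0.5546, -0.0757, 0.182]
tool_rot: [3.142, -0.003, -0.025]
force: [-0.0, 0.2, -0.3]
grip_width: 0.0598
```

Run:
```python
from chk import *
T=snap("d");cv2.imwrite("pics/side_d.png",vision.grab_frame("side"))
print(pix2w("top",121,263,.034))
cv2.imwrite("pics/vd.png",cv2.resize(T[100:300,60:380],(800,500)))
plan([])
```

```text
[0.4296 0.3717 0.034 ]
at [ 0.5548 -0.0757  0.1817 -0.0249] rp [-3.1416 -0.0039] clk 30.5 w 0.0599 F [-1.1242  0.3746 -0.7527]
```

View pics/vd.png

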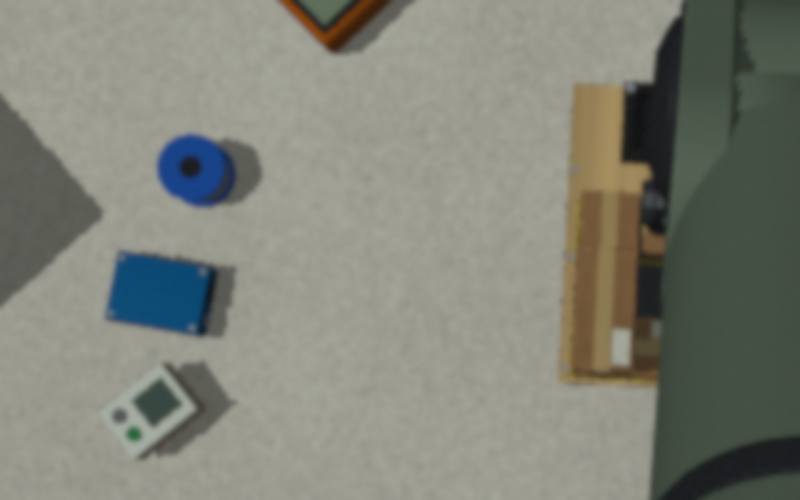

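Run:
```python
from plan import *
plan([("via",.50,.15,.18,.3),("hov",.42,.365,.16,.636)])
```

```text
at [ 0.5548 -0.0757  0.1817 -0.0249] rp [-3.1416 -0.0039] clk 30.5 w 0.0599 F [-1.1242  0.3746 -0.7527]
via slide [-6.05, -22.4, 0.15] turn -18.5 rows 3.7
hov slide [-1.3, -22.9, 2.0] turn -19.5 rows 3.7
```

>>> arm_command --gripper '[8.5,8.5,8.5,8.5,8.5]' --slide '[[-6,-22.4,0],[-6,-22.4,0],[-6,-22.4,0],[-6,-22.4,0],[-6,-22.4,0]]' --turn '[[0,0,-18.5],[0,0,-18.5],[0,0,-18.5],[0,0,-18.5],[0,0,-18.5]]'

```text
clock: 31.12
position: [0.498, 0.1532, 0.1786]
tool_rot: [-3.14, 0.001, 0.303]
force: [1.0, 0.1, -0.3]
grip_width: 0.0849
```

>>> arm_command --gripper '[8.5,8.5,8.5,8.5,8.5]' --slide '[[-1.3,-22.9,2],[-1.3,-22.9,2],[-1.3,-22.9,2],[-1.3,-22.9,2],[-1.3,-22.9,2]]' --turn '[[0,0,-19.5],[0,0,-19.5],[0,0,-19.5],[0,0,-19.5],[0,0,-19.5]]'

```text
clock: 31.75
position: [0.418, 0.367, 0.1582]
tool_rot: [-3.141, 0.001, 0.642]
force: [1.9, -1.9, -0.1]
grip_width: 0.0848
```

>>> arm_command --gripper '[8.5,8.5]' --slide '[[0,0,0],[0,0,0]]' --turn '[[0,0,0],[0,0,0]]'

```text
clock: 32.0
position: [0.4205, 0.3634, 0.1592]
tool_rot: [3.141, 0.0, 0.636]
force: [-0.3, -0.6, 0.7]
grip_width: 0.0853
```

Run:
```python
from chk import *
plan([])
m=vision.camera_model("wrist");cm=(np.array(m["mtx"]),np.linalg.inv(np.array(m["T"])));np.savez("pics/w3cm.npz",K=cm[0],Ti=cm[1])
im=vision.grab_frame("wrist");cv2.imwrite("pics/w3.png",im)
T=snap("e")
v=np.zeros((480,640,3),np.uint8);v[:]=im;t=cv2.resize(T[120:270,275:385],(220,300));v[:300,420:]=t
cv2.imwrite("pics/w3v.png",v)
```

```text
at [0.4205 0.3634 0.1592 0.6363] rp [3.1411 0.0002] clk 32.0 w 0.0853 F [-0.3144 -0.6091  0.6521]
```

View pics/w3v.png

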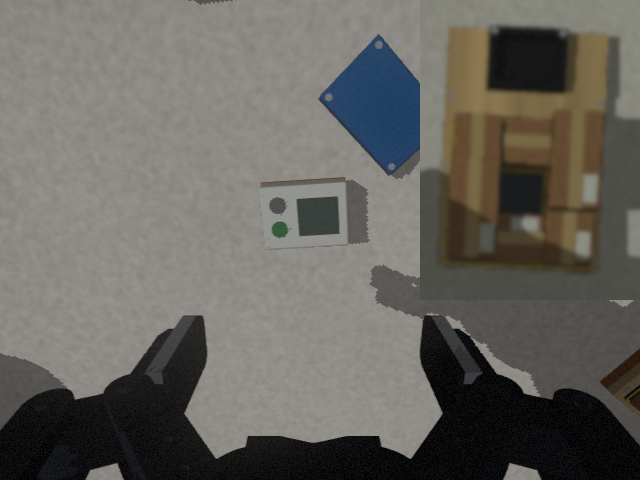

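Run:
```python
from chk import *
d=np.load("pics/w3cm.npz");CM["wrist"]=(d["K"],d["Ti"]);im=cv2.imread("pics/w3.png")
P=np.array([pix2w("wrist",*p,.034) for p in((262,187),(346,183),(348,245),(267,249))]);print(P[:,:2])
print([round(float(np.linalg.norm(P[i]-P[(i+1)%4])),4) for i in range(4)])
e=P[1]-P[0]+P[2]-P[3];print("c",P.mean(0),"long ang",np.arctan2(e[1],e[0]))
f=P[0]-P[3]+P[1]-P[2];print("yaw from short",np.arctan2(f[1],f[0]))
b=cv2.cvtColor(im,cv2.COLOR_BGR2GRAY).astype(int);print(b[150:260:8,300])
for c,a,p in comps(brown(cv2.imread("pics/top_e.png")),150): print(c,a)
print(proj("wrist",[[*b2w(-.12,.08),.024],[*b2w(-.12,-.08),.024],[.3935,-.254,.04]]))
```

```text
[[0.4272 0.4125]
 [0.4649 0.3662]
 [0.4293 0.3364]
 [0.3908 0.3834]]
[0.0597, 0.0464, 0.0607, 0.0466]
c [0.4281 0.3746 0.034 ] long ang -0.8853627921408902
yaw from short 0.6846790839201146
[137 140 141 145  95 146 119  62  60  62  58 146 142 138]
[514.8568  68.141 ] 1809
[183.1834  86.5047] 1074
[551.6391 126.0328] 823
[326.0338 198.8747] 7575
[445.7949 375.2051] 273
[[614.8077 395.5764]
 [718.235  478.3287]
 [769.6065 589.2256]]
```

Run:
```python
from plan import *
g=(.429,.374)
plan([("pos",*g,.08,.685),("dn",*g,.008,.685)])
```

```text
at [0.4203 0.3639 0.1594 0.6368] rp [ 3.1414 -0.0001] clk 32.1 w 0.0849 F [-0.522   0.1431  0.4695]
pos slide [1.3, -0.3, 7.95] turn -3.0 rows 1.3
dn slide [0.0, 0.0, 7.2] turn 0.0 rows 1.2
```

>>> arm_command --gripper '[8.5,8.5,8.5,8.5]' --slide '[[1.3,-0.3,4],[1.3,-0.3,8],[1.3,-0.3,8],[1.3,-0.3,8]]' --turn '[[0,0,-3],[0,0,-3],[0,0,-3],[0,0,-3]]'

```text
clock: 32.6
position: [0.4288, 0.3752, 0.0807]
tool_rot: [-3.142, -0.001, 0.69]
force: [0.6, 0.5, -0.4]
grip_width: 0.085
```

Run:
```python
from plan import *
plan([("dn",.429,.374,.008,.685)])
m=vision.camera_model("wrist");cm=(np.array(m["mtx"]),np.linalg.inv(np.array(m["T"])))
im=vision.grab_frame("wrist")
for q in proj(0,box(.429,.374,.685,.048,.064,.010,.034),cm): cv2.circle(im,tuple(int(v) for v in q),2,(0,0,255),-1)
cv2.imwrite("pics/w4.png",im)
```

```text
at [0.4288 0.3752 0.0807 0.6903] rp [-3.1416 -0.0012] clk 32.6 w 0.085 F [ 0.5965  0.478  -0.3965]
dn slide [-0.05, 0.1, 7.25] turn 0.5 rows 1.2
```

View pics/w4.png

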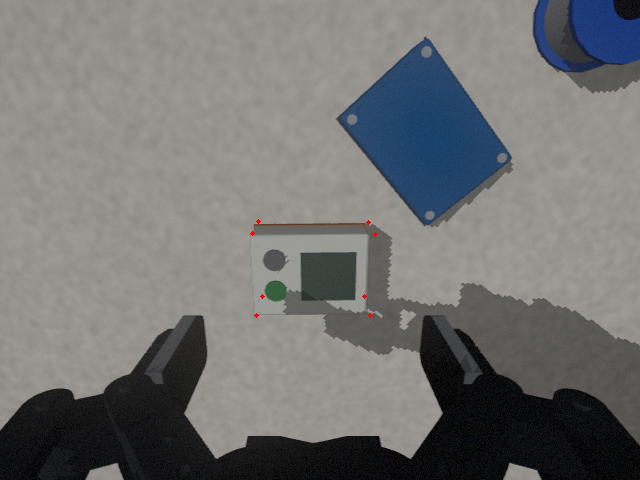

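>>> arm_command --gripper '[8.5,8.5,8.5,8.5]' --slide '[[0,0,3],[0,0,6],[0,0,7.2],[0,0,7.2]]' --turn '[[0,0,0],[0,0,0],[0,0,0],[0,0,0]]'

```text
clock: 33.15
position: [0.4284, 0.3752, 0.0079]
tool_rot: [3.142, -0.0, 0.691]
force: [0.4, 1.2, 1.0]
grip_width: 0.0847
```

>>> arm_command --gripper '[5.5,5.5,5.5,5.5,5.5]' --slide '[[0,0,0],[0,0,0],[0,0,0],[0,0,0],[0,0,0]]' --turn '[[0,0,0],[0,0,0],[0,0,0],[0,0,0],[0,0,0]]'

```text
clock: 33.78
position: [0.4288, 0.3756, 0.0089]
tool_rot: [-3.141, -0.002, 0.691]
force: [-2.1, -2.4, 12.5]
grip_width: 0.0625
```

>>> arm_command --gripper '[5.5,5.5,5.5,5.5,5.5]' --slide '[[0,0,-2],[0,0,-6],[0,0,-12],[0,0,-15],[0,0,-15]]' --turn '[[0,0,0],[0,0,0],[0,0,0],[0,0,0],[0,0,0]]'

```text
clock: 34.4
position: [0.4293, 0.3759, 0.1611]
tool_rot: [-3.141, -0.005, 0.691]
force: [0.6, -0.6, -2.1]
grip_width: 0.0626
```

Run:
```python
from plan import *
s=b2w(.088,0);b=BASE[2];print(s)
plan([("via",.56,.22,.16,.3),("over",*s,.13,b)])
m=vision.camera_model("wrist");o=bot.observe()
Tt=np.array(m["T"]);print((Tt[:3,3]-o["position"]))
im=vision.grab_frame("wrist");cv2.imwrite("pics/w5.png",im)
np.savez("pics/w5cm.npz",K=np.array(m["mtx"]),Ti=np.linalg.inv(Tt),p=o["position"],r=o["tool_rot"])
```

```text
[ 0.663  -0.0319]
at [0.4293 0.3759 0.1611 0.6905] rp [-3.1413 -0.0054] clk 34.4 w 0.0626 F [ 0.5852 -0.5546 -2.1333]
via slide [0.15, 20.35, 0.1] turn 22.5 rows 3.3
over slide [2.45, 27.1, 3.0] turn 18.5 rows 4.4
[0.0612 0.0498 0.1418]
```

View pics/w5.png

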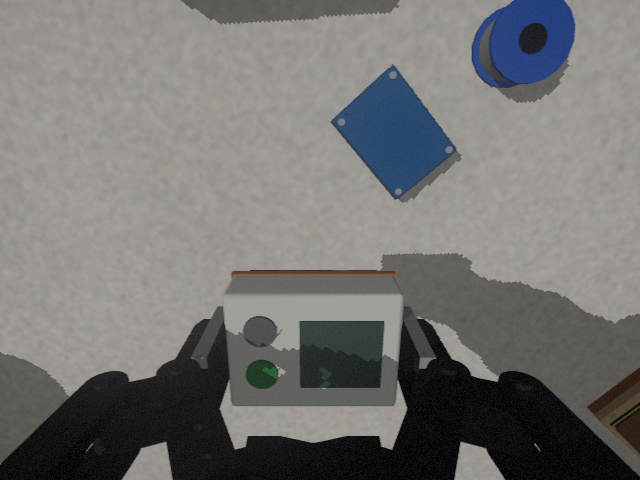

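Run:
```python
from plan import *
d=np.load("pics/w5cm.npz");CM["wrist"]=(d["K"],d["Ti"]);p=d["p"];t=d["r"][2];c,s=np.cos(t),np.sin(t)
for uv in((225,293),(403,293),(232,405),(396,405),(314,293),(314,405)):
    w=pix2w("wrist",*uv,p[2]+.0251)-p;print(uv,"tool x",round(c*w[0]+s*w[1],4),"y",round(s*w[0]-c*w[1],4))
```

```text
(225, 293) tool x 0.0236 y -0.0294
(403, 293) tool x 0.0236 y 0.0312
(232, 405) tool x -0.0229 y -0.0301
(396, 405) tool x -0.023 y 0.032
(314, 293) tool x 0.0236 y 0.0009
(314, 405) tool x -0.023 y 0.0009
```

>>> arm_command --gripper '[5.5,5.5,5.5,5.5,5.5]' --slide '[[0.1,20.3,0],[0.1,20.3,0],[0.1,20.3,0],[0.1,20.3,0],[0.1,20.3,0]]' --turn '[[0,0,22.5],[0,0,22.5],[0,0,22.5],[0,0,22.5],[0,0,22.5]]'

```text
clock: 35.08
position: [0.5582, 0.2185, 0.1566]
tool_rot: [3.142, 0.001, 0.297]
force: [0.2, 0.9, -1.7]
grip_width: 0.0628
```

>>> arm_command --gripper '[5.5,5.5,5.5,5.5,5.5]' --slide '[[-6.5,27.1,-1],[-6.5,27.1,-1],[-6.5,27.1,-1],[-6.5,27.1,-1],[-6.5,27.1,-1]]' --turn '[[0,0,18.5],[0,0,18.5],[0,0,18.5],[0,0,18.5],[0,0,18.5]]'

```text
clock: 35.7
position: [0.5752, -0.0605, 0.1672]
tool_rot: [3.141, 0.001, -0.026]
force: [0.6, 1.5, -1.5]
grip_width: 0.0623
```

>>> arm_command --gripper '[5.5,5.5]' --slide '[[0,0,0],[0,0,0]]' --turn '[[0,0,0],[0,0,0]]'

```text
clock: 35.95
position: [0.5756, -0.0565, 0.1671]
tool_rot: [-3.141, 0.001, -0.022]
force: [0.9, 0.4, -1.3]
grip_width: 0.0627
```

Run:
```python
from plan import *
s=b2w(.088,0);b=BASE[2]
plan([("over",*s,.12,b)])
m=vision.camera_model("wrist");cm=(np.array(m["mtx"]),np.linalg.inv(np.array(m["T"])));np.savez("pics/w6cm.npz",K=cm[0],Ti=cm[1])
im=vision.grab_frame("wrist");cv2.imwrite("pics/w6raw.png",im)
for q in proj(0,np.vstack([box(*s,b,.062,.078,.04,.04)[:4],box(*s,b,.0465,.0625,.04,.04)[:4]]),cm): print(q);cv2.circle(im,tuple(int(v) for v in q),2,(0,0,255),-1)
cv2.imwrite("pics/w6.png",im)
```

```text
at [ 0.5756 -0.0565  0.1671 -0.0222] rp [-3.1406  0.0006] clk 35.95 w 0.0627 F [ 0.9074  0.3846 -1.288 ]
over slide [8.7, -2.65, 4.7] turn 0.5 rows 1.6
[329.1216 157.3899]
[217.4108 156.892 ]
[330.829   59.4005]
[210.1755  58.8167]
[318.1222 145.8924]
[227.7733 145.4856]
[318.7365  72.4416]
[223.0168  71.9833]
```

View pics/w6.png

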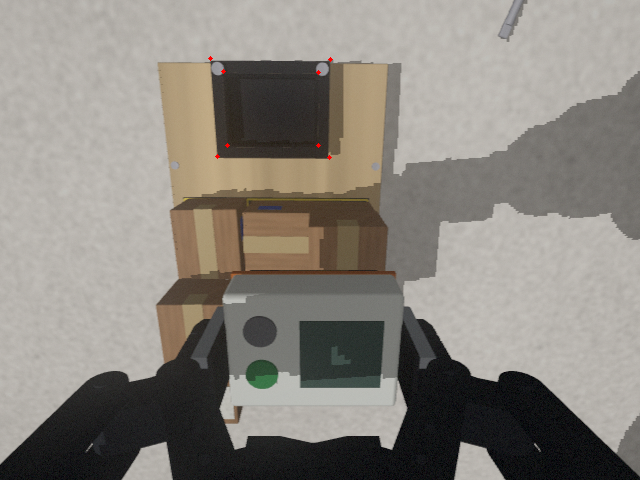

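>>> arm_command --gripper '[5.5,5.5,5.5,5.5,5.5]' --slide '[[8.65,-2.65,0],[8.65,-2.65,2],[8.65,-2.65,4.7],[8.65,-2.65,4.7],[8.65,-2.65,4.7]]' --turn '[[0,0,0],[0,0,0],[0,0,0],[0,0,0],[0,0,0]]'

```text
clock: 36.62
position: [0.6631, -0.0337, 0.1213]
tool_rot: [-3.141, -0.001, -0.024]
force: [-0.6, 0.5, -1.6]
grip_width: 0.0625
```

>>> arm_command --gripper '[5.5,5.5,5.5,5.5]' --slide '[[0,0,0],[0,0,0],[0,0,0],[0,0,0]]' --turn '[[0,0,0],[0,0,0],[0,0,0],[0,0,0]]'

```text
clock: 37.12
position: [0.663, -0.0346, 0.1205]
tool_rot: [-3.142, -0.0, -0.025]
force: [0.7, 0.1, -1.1]
grip_width: 0.0627
```

Run:
```python
from plan import *
plan([("adj",.6627,-.0316,.06,BASE[2])])
```

```text
at [ 0.663  -0.0346  0.1205 -0.0248] rp [-3.1416 -0.0002] clk 37.12 w 0.0627 F [ 0.7248  0.0884 -1.0807]
adj slide [-0.05, -0.3, 6.05] turn 0.0 rows 1.0
```

>>> arm_command --gripper '[5.5,5.5,5.5,5.5,5.5]' --slide '[[0,-0.3,2],[0,-0.3,4],[0,-0.3,6.4],[0,-0.3,6.4],[0,-0.3,6.4]]' --turn '[[0,0,0],[0,0,0],[0,0,0],[0,0,0],[0,0,0]]'

```text
clock: 37.75
position: [0.6632, -0.0316, 0.0564]
tool_rot: [3.142, -0.0, -0.025]
force: [0.1, 1.0, -0.5]
grip_width: 0.0628
```

>>> arm_command --gripper '[5.5,5.5,5.5]' --slide '[[0,0,0],[0,0,0],[0,0,0]]' --turn '[[0,0,0],[0,0,0],[0,0,0]]'

```text
clock: 38.12
position: [0.6632, -0.0315, 0.0567]
tool_rot: [-3.142, -0.0, -0.025]
force: [0.2, -0.5, -1.4]
grip_width: 0.0628
```

Run:
```python
from plan import *
plan([("adj",.6627,-.0316,.039,BASE[2])])
```

```text
at [ 0.6632 -0.0315  0.0567 -0.0247] rp [-3.1416 -0.0005] clk 38.12 w 0.0628 F [ 0.2022 -0.4974 -1.4356]
adj slide [-0.05, 0.0, 1.75] turn 0.0 rows 0.3
```

Aligned; push in gradually, watching the force.

>>> arm_command --gripper '[5.5,5.5,5.5,5.5]' --slide '[[0,0,0.5],[0,0,1.0],[0,0,1.3],[0,0,1.3]]' --turn '[[0,0,0],[0,0,0],[0,0,0],[0,0,0]]'

```text
clock: 38.62
position: [0.6627, -0.0312, 0.0428]
tool_rot: [-3.141, 0.001, -0.025]
force: [0.2, 3.3, -2.2]
grip_width: 0.0626
```

>>> arm_command --gripper '[5.5,5.5,5.5]' --slide '[[0,0,0.3],[0,0,0.45],[0,0,0.45]]' --turn '[[0,0,0],[0,0,0],[0,0,0]]'

```text
clock: 39.0
position: [0.6631, -0.0313, 0.039]
tool_rot: [-3.141, -0.0, -0.025]
force: [-1.5, 3.6, 4.3]
grip_width: 0.0627
```

>>> arm_command --gripper '[5.5,5.5]' --slide '[[0,0,0.1],[0,0,0.1]]' --turn '[[0,0,0],[0,0,0]]'

```text
clock: 39.25
position: [0.6631, -0.0312, 0.0389]
tool_rot: [-3.141, -0.0, -0.025]
force: [-7.2, 5.2, 19.6]
grip_width: 0.0629
```

>>> arm_command --gripper '[8,8,8,8,8]' --slide '[[0,0,0],[0,0,0],[0,0,0],[0,0,-4],[0,0,-10]]' --turn '[[0,0,0],[0,0,0],[0,0,0],[0,0,0],[0,0,0]]'

```text
clock: 39.88
position: [0.662, -0.0316, 0.1374]
tool_rot: [3.141, 0.003, -0.025]
force: [0.2, 0.1, 0.6]
grip_width: 0.0799
```

>>> arm_command --gripper '[8,8,8,8,8]' --slide '[[-12,25,-10],[-12,25,-10],[-12,25,-10],[-12,25,-10],[-12,25,-10]]' --turn '[[0,0,0],[0,0,0],[0,0,0],[0,0,0],[0,0,0]]'

```text
clock: 40.5
position: [0.5353, -0.2812, 0.2389]
tool_rot: [3.141, -0.0, -0.027]
force: [0.4, 0.9, 0.0]
grip_width: 0.0799
```

>>> arm_command --gripper '[8,8,8,8]' --slide '[[-2,8,0],[-2,8,0],[-2,8,0],[-2,8,0]]' --turn '[[0,0,0],[0,0,0],[0,0,0],[0,0,0]]'

```text
clock: 41.0
position: [0.5155, -0.3566, 0.2376]
tool_rot: [-3.141, 0.0, -0.023]
force: [-0.0, -0.4, 0.1]
grip_width: 0.0799
```

Run:
```python
from chk import *
plan([])
T=snap("f").copy();S=vision.grab_frame("side")
def draw(im,n):
    def pl(B,c):
        cv2.polylines(im,[np.round(proj(n,B[[4,5,7,6]])*16).astype(np.int32)],True,c,1,cv2.LINE_AA,4)
    for s in(1,3):
        a,b,r=HIGH[s];pl(box(*b2w((a-45)/1e3,b/1e3),BASE[2],.09,.045,.066,.106),(0,0,255))
    for s in(2,4):
        a,b,r=LOW[s];pl(box(*b2w((a-45)/1e3,b/1e3),BASE[2]+np.pi/2,.09,.045,.026,.066),(0,255,255))
    pl(box(*b2w(.088,0),BASE[2],.048,.064,.04,.064),(255,0,255))
cv2.imwrite("pics/f_raw.png",np.hstack([T,S]));A=T.copy();B=S.copy();draw(A,"top");draw(B,"side")
r=lambda im:cv2.resize(im,(400,300),interpolation=cv2.INTER_CUBIC)
cv2.imwrite("pics/vf.png",np.vstack([np.hstack([r(T[120:264,230:422]),r(A[120:264,230:422])]),np.hstack([r(S[175:283,200:344]),r(B[175:283,200:344])])]))
```

```text
at [ 0.5155 -0.3566  0.2376 -0.0234] rp [-3.1408  0.0001] clk 41.0 w 0.0799 F [-0.0193 -0.4432  0.0507]
```

View pics/vf.png

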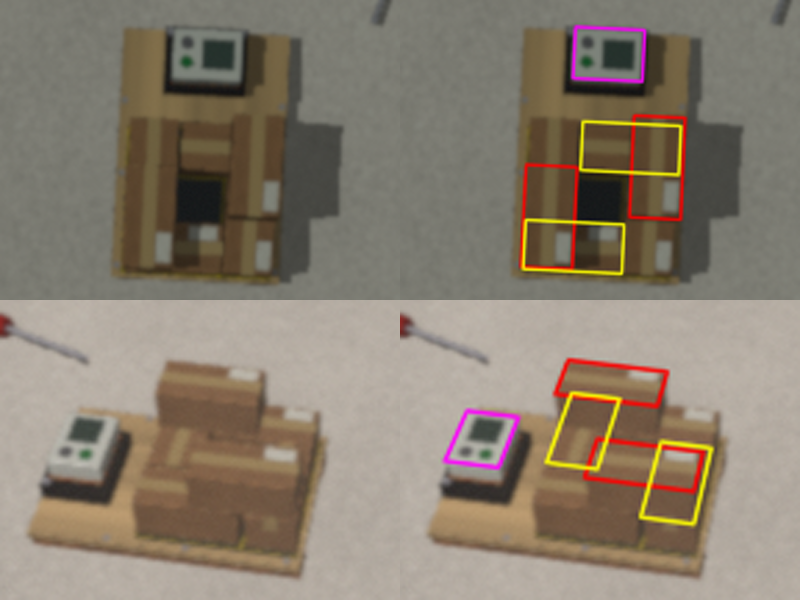

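```bash
python3 -c "
from workcell import job_done
print(job_done())"
```

```text
the job is handed in; nothing more can be done
None
```

The shipment is packed and the logger is plugged in. I handed the job in at 41 s of the 210 s allowed; `job_done()` gives no verdict.

- **Cartons:** six were present. Four stand in low1 to low4, and the other two bridge them in high1 and high3. The purple look-alike was left alone.
- **Logger:** I took the white case with the screen and orange-brown lower edge to be the logger and plugged it in after all the cartons were placed. The push stopped at the expected home height, TCP 38.9 mm, with about 20 N of reaction. It was within about 1 mm of the socket centre I had measured.
- **Last checks:** the final top and side pictures with the target outlines drawn over them showed the visible cartons and the logger in their places and upright. The arm was clear and touching nothing.
- **Bystanders:** I never touched the controller or spool. Neither showed any visible movement in the last wrist view of them, taken just after the logger was gripped.
- **Disagreements:** the logger's top measured about 60 x 46.5 mm in the wrist camera against the stated 64 x 48 mm. The first base estimate from the board outline was about 3 mm off the one from the mat and dock; I used the mat and dock.
- **Fault:** the first approach to high1 came out 6.5 mm off in y. I corrected it before setting the carton down.

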